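# Pack the spice caddy and snap its cover back on

### The job

Pack the spice caddy for service: squeeze the two side tabs of its cover together, lift the cover off and lay it right way up on the worktop, then stand every tall jar in the deep well and every short jar on the raised tier, upright, so that the cover will close over them. Finally put the cover back on, fully down all round, with both tabs snapped out. Leave the plate, the bowl scraper and the citrus press where they are.

Things in the scene. Friction and masses are not known exactly. Their poses are not given: they have to be found in the camera images.
- caddy: Spice caddy: long narrow grey plastic box that does not shift on the worktop. Origin: centre of its underside, z up, y along its length. 54 mm wide (x), 316 mm long (y), walls 3 mm, open above. Inside, two wells 48 mm wide and 122 mm long: the deep one at y = -155 to -33 mm, the raised one at y = 33 to 155 mm; between them, at mid-length, a latch bay that takes no jar.
- deep_floor (a point): Centre of the deep well's floor (caddy x = 0, y = -94 mm, z = 5 mm), axes as the caddy's. Headroom under the fitted cover 90 mm: for tall jars. Takes three in a row along y, centres about 40 mm apart.
- raised_floor (a point): Centre of the raised tier's floor (caddy x = 0, y = 94 mm, z = 39 mm), axes as the caddy's. Headroom under the fitted cover 56 mm: for short jars. Takes three in a row along y, centres about 40 mm apart.
- caddy_rim (a point): Middle of the caddy's mouth, level with its rim, 50 mm above the worktop. Jars of the right height stand with their lids 41 mm above the rim in either well, so the fingers need not go below it.
- caddy_ledge (a point): On the caddy's axis, level with the top of the 10 mm wide ledge (34 mm above the worktop) that runs round the outside and carries the cover: the cover's origin is here when it is fitted. In each long wall, at mid-length, is a latch window 32 mm long from z = 28 to 45 mm; the 5 mm bar above it holds a barb of the cover.
- cover: Snap-fit cover: white plastic hood, open below, 230 g, 64 mm high, 63 mm wide (x), 325 mm long (y), lip flared to 71 x 332 mm. Origin: centre of its bottom edge, z up; fits either way round. It slips over the caddy's walls with 2 mm play and finds its way if set down within 4 mm and 0.02 rad. Laid on the worktop it stands on its lip, origin at z = 0.
- cover_grip (a point): Midway between the two tabs, on the cover's axis, 41 mm above its bottom edge (75 mm above the worktop when fitted): centre the finger pads here to squeeze the tabs, closing along the cover's x. The sides are waisted here (y = -26 to 26 mm) to a bridge 32 mm wide. When the cover is fitted the fingertips must stay above the caddy's rim, 25 mm below this point.
- cover_top (a point): Middle of the cover's flat top, 64 mm above its bottom edge (98 mm above the worktop when fitted). To refit the cover, lower it with the tabs squeezed until its lip stands on the ledge and let go: the tabs spring out under the bars. Pressing it down here with about 15 to 25 N also clicks the barbs in, as they are sloped below.
- tab_a (a joint): Side tab on the cover's +x side: upright ribbed grey plate 24 mm long (y), 40 mm high (18 to 58 mm above the cover's bottom edge), outer face 28 mm from the axis, so 56 mm over both. 0 = sprung out, 6.5 mm = fully pressed in; spring 1.8 to 5.7 N. Its barb holds the cover down until it is pressed about 5 mm. A squeeze of 20 to 30 N on both tabs frees the cover and carries it.
- tab_b (a joint): The same tab on the cover's -x side; 0 = sprung out, 6.5 mm = fully pressed in, towards +x.
- tall1: Tall glass spice jar with a knurled steel screw-top lid, a plain upright cylinder 36 mm in diameter and 86 mm high, about 140 g, heavy at the foot. Origin: centre of its underside, z up. None if this jar is absent.
- tall2: Tall glass spice jar with a knurled steel screw-top lid, a plain upright cylinder 36 mm in diameter and 86 mm high, about 140 g, heavy at the foot. Origin: centre of its underside, z up. None if this jar is absent.
- tall3: Tall glass spice jar with a knurled steel screw-top lid, a plain upright cylinder 36 mm in diameter and 86 mm high, about 140 g, heavy at the foot. Origin: centre of its underside, z up. None if this jar is absent.
- short1: Short glass spice jar with a knurled steel screw-top lid, a plain upright cylinder 36 mm in diameter and 52 mm high, about 100 g, heavy at the foot. Origin: centre of its underside, z up. None if this jar is absent.
- short2: Short glass spice jar with a knurled steel screw-top lid, a plain upright cylinder 36 mm in diameter and 52 mm high, about 100 g, heavy at the foot. Origin: centre of its underside, z up. None if this jar is absent.
- short3: Short glass spice jar with a knurled steel screw-top lid, a plain upright cylinder 36 mm in diameter and 52 mm high, about 100 g, heavy at the foot. Origin: centre of its underside, z up. None if this jar is absent.
- plate: White enamel plate, 180 mm in diameter, 20 mm high, loose on the worktop near the caddy. Bystander. Origin: centre of its underside.
- scraper: White plastic bowl scraper, flat, 90 by 140 by 4 mm, loose on the worktop near the caddy. Bystander. Origin: centre of its underside.
- press: Polished aluminium citrus press with a long lever, base 160 by 120 mm, lever rising to 240 mm and reaching 210 mm along the press's -x from its origin, 3 kg. Bystander. Origin: centre of its underside.

How it is judged:
By the outcome, as a careful person would: the job done as asked, in the order asked, and still so for the second after the job is handed in, with the robot touching nothing.
Of tall1, tall2, tall3, short1, short2, short3 only 4 to 6 are there at a start; the rules pass over those that are not, and their reading is None.
At some moment in a run one of short1, short2, short3, cover may be knocked a few centimetres aside while the robot is not near it.
It also fails if it takes over 210 s, if anything falls off the work surface, if the arm or the gripper's body presses on something with over 40 N, if the wrist force passes 120 N, or if a joint passes its speed limit or range.

### The arm

A 6-joint arm with a two-finger parallel gripper is mounted at the origin on the work surface. World frame = base frame: x ahead of the robot, y to its left, z up, the work surface at z = 0. Lengths are in mm, angles in rad, forces in N, time in s.
With the tool pointing down it reaches from about 300 to 1000 mm from the base axis. Payload 5.1 kg.
Tool frame: the origin (TCP) lies at the very end of the fingers, on their centre line; the grasp point (between the pads) lies 19 mm behind it; z points along the fingers, y is the line along which they close (so a half turn about z gives the same grasp; the last joint's range is limited). The gripper opens to 95 mm and grips with 3 to 60 N. Pads are 20 mm wide; open, the fingers measure 119 mm over their backs; the gripper's body (75 mm by 180 mm) begins 59 mm behind the grasp point.
Start: joints at [1.024, 0.124, 1.65, -0, 1.367, -0.083], TCP at [290.795, 581.311, 179.356] pointing down, gripper open.
Joint ranges: [-2.61, 2.61], [-1.02, 2.33], [0.03, 2.71], [-1.35, 4.49], [0.32, 2.68], [-2.91, 2.91]. Speed limits (rad/s): [2.57, 2.57, 3.14, 3.14, 3.14, 3.14].

### API

Orientations are given as [roll, pitch, yaw] about the fixed x, y, z axes, in that order (R = Rz(yaw) Ry(pitch) Rx(roll)).
In Python, from cell import r gives the robot as it stands.
- The arm moves only by the shell command python3 shift.py FILE [FORCE], which reads ROWS from the file FILE. ROWS is a JSON object whose key "increments" holds a list of rows, 1 to 20 of them, each of 7 numbers: dx, dy, dz in mm, then a rotation vector rx, ry, rz in rad, then the finger opening in mm; each row is the pose to reach, as a shift and turn from the pose commanded when the command began, along the tool's axes at that moment; what a row does not reach only later rows make up. A row lasts 1/10 s, in which the tool goes at most 50 mm and 0.15 rad, less where a joint would pass 70% of its speed; a pose out of reach is approached as far as the arm can. The fingers move at their own pace and stop on an object; FORCE is the grip in N (left out, the last holds). Time passes only in rows, so rows that do not move let the fingers close. It prints the time, the measured TCP pose, the force, the opening and the grip force at its end. Input that does not fit is refused with a message, and nothing moves.
- r.get_obs(): the state, without advancing time (a new reading comes with each control period).
- r.get_image(name): name is "scene" or "side" or "wrist"; returns the picture (384x512x3 uint8, red, green, blue); there is no depth.
- r.get_calibration(name): a dict with "fov_y" (degrees; the focal length in pixels is half the picture's height over the tangent of half this angle, whatever the lens; pixels are square), "cx", "cy" (the principal point, pixels), "R" (3x3) and "t" (3): a world point X has camera coordinates R X + t; the wrist camera has in their place "tool_from_camera" (4x4, takes a point from camera to tool coordinates, whose origin is the TCP and whose axes are the flange's). Camera axes: x right, y down, z forward; pixel columns grow to the right and rows downward; lengths in mm; the calibration is good to about 2 mm. A picture is of the moment at which its call begins: read the wrist's pose just before it. get_calibration takes no time and is no camera call.
- r.close_job(): hands the job in; it is judged then, once.
The state is a dict: "clock": time; "joint_pos": joint angles; "qd": joint speeds; "joint_torque": joint torques, N m; "tcp_pos": TCP position; "ee_rot": TCP orientation; "contact_force": force on the tool from outside, world axes, zero at the start; "torque": the same for the moment, N m; "width": finger opening in mm; "grasp_force": force on a finger pad.
Only numpy, scipy, OpenCV 4.12 (cv2) and the standard library are available. Lean on these libraries where they do the work, as an engineer would, in place of code of your own. Each camera call takes 0.05 s, during which the arm holds its last target. There are 200 camera calls.

## Working session

There is one attempt and no reset: what is moved stays moved. The work goes in short steps, Python scripts to look and compute and a shell command to move; the robot and the scene stay as the last step left them, time stands still between calls to the robot, and variables do not carry over. Pictures are saved under pics/ and viewed, at most 14 in all, crops included, and the job is handed in when it is done.

```bash
ls; mkdir -p pics
python3 - <<'E'
from cell import r
import cv2,json
o=r.get_obs();print(o)
for n in("scene","side","wrist"):
    print(n,r.get_calibration(n))
    cv2.imwrite(f"pics/{n}0.png",r.get_image(n)[:,:,::-1])
a=cv2.imread("pics/scene0.png");b=cv2.imread("pics/side0.png")
E
```

```text
cell.py
pics
shift.py
{'clock': 0.0, 'joint_pos': array([ 1.02441082e+00,  1.24509479e-01,  1.65164495e+00, -3.63941328e-05,
        1.36750493e+00, -8.25981091e-02]), 'qd': array([-0.0010259 , -0.00040545,  0.00074469, -0.00136136, -0.00187289,
       -0.00040335]), 'joint_torque': array([-1.64763900e-03, -4.17593944e+01, -3.59936500e+01,  7.74040399e-02,
        4.91032947e-02, -1.66575169e-04]), 'tcp_pos': array([290.43661701, 580.71280045, 178.10147398]), 'ee_rot': array([-3.13953006e+00, -1.35003528e-04,  2.67781250e+00]), 'contact_force': array([ 0.352102  , -0.49716389,  0.83498967]), 'torque': array([-0.01680371, -0.01009654, -0.00944261]), 'grasp_force': 0.0, 'width': 95.00076751114425}
scene {'fov_y': 55.0190015889409, 'cx': 250.6635946982253, 'cy': 196.5534799441398, 'R': array([[ 0.76981833,  0.6382502 ,  0.00405258],
       [ 0.52493296, -0.62950461, -0.57286066],
       [-0.36307731,  0.44312597, -0.81964275]]), 't': array([-458.49870449, -270.44997929, 1255.4455123 ])}
side {'fov_y': 55.169212531314756, 'cx': 250.0310139896419, 'cy': 192.97868722222506, 'R': array([[-0.99008433, -0.14025944,  0.00776551],
       [-0.09534494,  0.63038129, -0.77040818],
       [ 0.10316179, -0.76350947, -0.63750367]]), 't': array([ 620.94472249,  122.93229895, 1020.21018328])}
wrist {'fov_y': 69.73235786452399, 'cx': 251.19552955183232, 'cy': 189.94252861430436, 'tool_from_camera': array([[-2.76872239e-04, -9.61695984e-01, -2.74118146e-01,
         7.75513379e+01],
       [ 9.99999931e-01, -1.97999479e-04, -3.15400193e-04,
         3.93072294e-01],
       [ 2.49043849e-04, -2.74118214e-01,  9.61695972e-01,
        -2.06314070e+02],
       [ 0.00000000e+00,  0.00000000e+00,  0.00000000e+00,
         1.00000000e+00]])}
```

View pics/scene0.png

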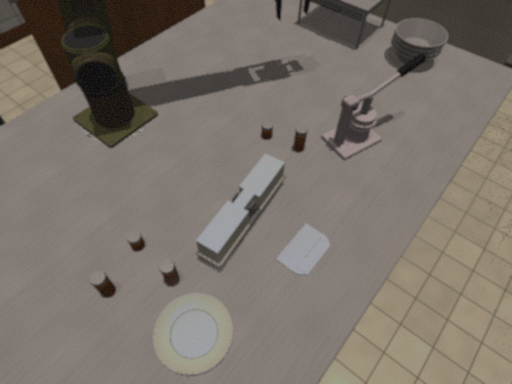

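View pics/side0.png

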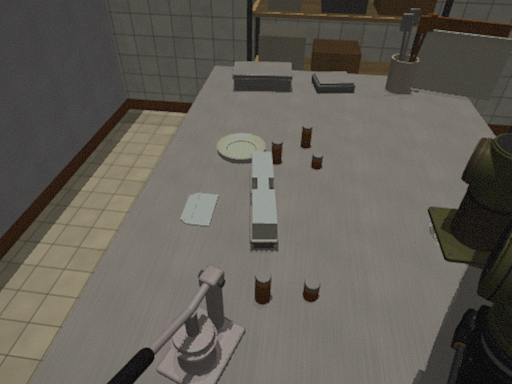

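The scene view shows five jars: three tall at (105,285), (170,272) and (300,138), and two short at (136,240) and (267,131). The caddy with its cover runs from about (270,165) to (225,245). The side view shows the same objects. Next I'll get rough positions by casting rays.

```bash
cat > h.py <<'E'
import numpy as np, cv2
from cell import r
from scipy.spatial.transform import Rotation as Ro
def cam(n,obs=None):
    "focal, cx, cy, camera position, world_from_camera rotation"
    c=r.get_calibration(n); f=192/np.tan(np.radians(c["fov_y"]/2))
    if n!="wrist": return f,c["cx"],c["cy"],-c["R"].T@c["t"],c["R"].T
    W=Ro.from_euler("xyz",obs["ee_rot"]).as_matrix(); T=c["tool_from_camera"]
    return f,c["cx"],c["cy"],W@T[:3,3]+obs["tcp_pos"],W@T[:3,:3]
def ray(k,p):
    f,cx,cy,o,R=k; d=R@[(p[0]-cx)/f,(p[1]-cy)/f,1]; return o,d/np.linalg.norm(d)
def onz(k,p,z):
    o,d=ray(k,p); return o+d*(z-o[2])/d[2]
def proj(k,X):
    f,cx,cy,o,R=k; q=R.T@(np.asarray(X)-o); return np.array([cx+f*q[0]/q[2],cy+f*q[1]/q[2]])
def tri(rays):
    A=sum(np.eye(3)-np.outer(d,d) for o,d in rays); b=sum((np.eye(3)-np.outer(d,d))@o for o,d in rays)
    X=np.linalg.solve(A,b); return X,max(np.linalg.norm(np.cross(X-o,d)) for o,d in rays)
def brown(im):
    h=cv2.cvtColor(im,cv2.COLOR_RGB2HSV); m=((h[...,1]>120)&((h[...,0]<18)|(h[...,0]>172))&(h[...,2]<150)).astype(np.uint8)
    return cv2.morphologyEx(m,cv2.MORPH_OPEN,np.ones((3,3)))
def blobs(m,lo=30,hi=1e9):
    n,l,s,c=cv2.connectedComponentsWithStats(m)
    return [(c[i],s[i]) for i in range(1,n) if lo<s[i][4]<hi]
def shift(X,yaw=None):
    "world displacement to reach TCP X in tool axes"
    o=r.get_obs(); W=Ro.from_euler("xyz",o["ee_rot"]).as_matrix(); return W.T@(np.asarray(X)-o["tcp_pos"])
def snap(n,name):
    o=r.get_obs(); im=r.get_image(n); cv2.imwrite(f"pics/{name}.png",im[:,:,::-1]); return im,cam(n,o)
E
python3 - <<'E'
from h import *
for n in("scene","side"):
    im=cv2.imread(f"pics/{n}0.png")[:,:,::-1]; k=cam(n)
    for c,s in blobs(brown(im),30,400):
        print(n,s,onz(k,(s[0]+s[2]/2,s[1]+s[3]-2),0).round())
k=cam("scene")
for nm,p,z in [("plate",(193,334),10),("scr",(304,250),4),("press",(350,140),0),("covfar",(270,157),98),("covR",(284,170),98),("covL",(198,240),98),("covB",(219,255),98),("lever",(410,65),240)]: print(nm,onz(k,p,z).round())
k=cam("side")
for nm,p,z in [("plate",(242,147),10),("scr",(200,209),4),("tab",(262,183),80),("covL",(253,153),98),("covR",(271,153),98),("BL",(252,236),98),("BR",(276,236),98),("lever",(130,360),240)]: print(nm,onz(k,p,z).round())
E
```

```text
scene [145   0   8  13  54] [-430.  527.    0.]
scene [153   0  17  15 185] [-375.  551.    0.]
scene [174   0  24  20 220] [-263.  592.    0.]
scene [108   7  13  18 115] [-470.  366.    0.]
scene [113  28  14  14  93] [-351.  300.    0.]
scene [115  46   7   8  35] [-290.  243.    0.]
scene [ 50  51  19  35 280] [-298.  -22.    0.]
scene [64 75  7 12 42] [-271.   -6.    0.]
scene [263 131   8   7  47] [449. 260.  -0.]
scene [296 135   9  16 106] [567. 284.   0.]
scene [134 242   9   8  46] [ 441. -277.    0.]
scene [ 99 280  14  16 134] [ 477. -410.    0.]
side [420  13  26  17 186] [ -371. -2083.     0.]
side [458  20  12   9  50] [ -596. -2146.     0.]
side [474  21  16  14 126] [ -675. -2017.     0.]
side [501  24   7  12  47] [ -819. -2019.     0.]
side [351  42   7  11  52] [  211. -1507.     0.]
side [323  46   8   6  33] [  373. -1498.     0.]
side [123 100   8  12  62] [1246. -575.    0.]
side [143 101  46  12 281] [1077. -593.    0.]
side [104 117  13  13  73] [1249. -418.    0.]
side [492 125  10   8  49] [-283. -632.    0.]
side [ 97 131   9  13  47] [1238. -313.    0.]

[... 180 characters left out ...]
    0.]
side [313 160   8   9  57] [ 432. -272.    0.]
side [ 55 169  12  20  99] [1244.  -37.    0.]
side [ 29 188  27  33 252] [1218.  109.    0.]
side [ 17 218  13   8  59] [1260.  136.    0.]
side [  0 228  25  24 165] [1229.  230.    0.]
side [255 284  15  20 207] [557. 292.   0.]
side [304 291  13  10 101] [446. 267.   0.]
plate [ 710. -343.   10.]
scr [781.  -5.   4.]
press [668. 419.  -0.]
covfar [562. 125.  98.]
covR [620. 112.  98.]
covL [ 590. -191.   98.]
covB [ 655. -188.   98.]
lever [725. 544. 240.]
plate [ 706. -344.   10.]
scr [777.   3.   4.]
tab [600. -53.  80.]
covL [ 644. -178.   98.]
covR [ 587. -187.   98.]
BL [598. 179.  98.]
BR [541. 171.  98.]
lever [715. 571. 240.]
```

View pics/wrist0.png

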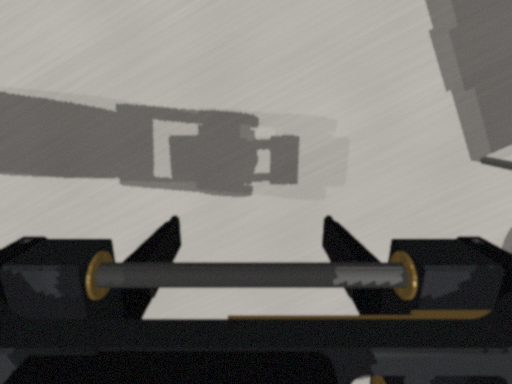

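Jars are roughly at tall (476,-407), (573,-281), (561,288) and short (437,-274), (447,264). The caddy centre is near (597,-5) with yaw about 0.12. I'll move the wrist camera above it.

Run:
```python
from h import *
print(shift((600,-60,450)))
```

```text
[-563.43295064 -435.13466546 -270.99212042]
```

```bash
echo '{"increments": [[0, 0, -150, 0, 0, 0.3, 95], [0, 0, -271, 0, 0, 0.6, 95], [-563, -435, -271, 0, 0, 0.98, 95], [-563, -435, -271, 0, 0, 0.98, 95], [-563, -435, -271, 0, 0, 0.98, 95], [-563, -435, -271, 0, 0, 0.98, 95], [-563, -435, -271, 0, 0, 0.98, 95], [-563, -435, -271, 0, 0, 0.98, 95], [-563, -435, -271, 0, 0, 0.98, 95], [-563, -435, -271, 0, 0, 0.98, 95], [-563, -435, -271, 0, 0, 0.98, 95], [-563, -435, -271, 0, 0, 0.98, 95], [-563, -435, -271, 0, 0, 0.98, 95], [-563, -435, -271, 0, 0, 0.98, 95], [-563, -435, -271, 0, 0, 0.98, 95], [-563, -435, -271, 0, 0, 0.98, 95], [-563, -435, -271, 0, 0, 0.98, 95], [-563, -435, -271, 0, 0, 0.98, 95], [-563, -435, -271, 0, 0, 0.98, 95], [-563, -435, -271, 0, 0, 0.98, 95]]}' > rows.txt && python3 shift.py rows.txt
python3 - <<'E'
from h import *
print(r.get_obs()["tcp_pos"],r.get_obs()["ee_rot"]);snap("wrist","w1")
E
```

```text
clock: 2.15
tcp_pos: [599.3, -58.7, 450.0]
ee_rot: [-3.141, -0.0, 1.699]
contact_force: [-0.1, 0.4, -0.1]
width: 95.2
grasp_force: 0.0
[599.32950305 -58.68849286 450.02629779] [-3.14102480e+00 -4.89996986e-04  1.69875915e+00]
```

View pics/w1.png

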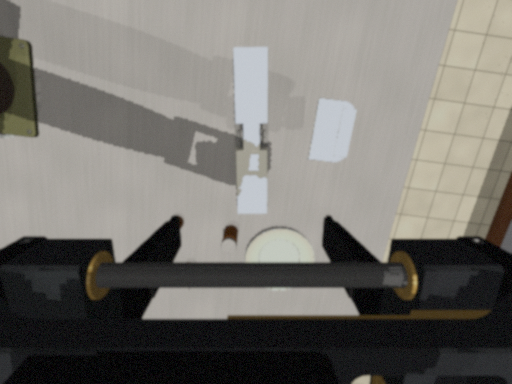

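The wrist view shows the cover from (234–268,47) to (239–267,213), nearly vertical in the picture. The waist and dark tabs are near row 130, and the scraper is at (332,130). I'll measure the outline by colour.

Run:
```python
from h import *
im=cv2.imread("pics/w1.png")[:,:,::-1].astype(int)
for v in (60,80,100,115,130,140,190,205): print(v,[(u,*im[v,u]) for u in list(range(228,244,2))+list(range(260,276,2))])
print([(v,*im[v,250]) for v in list(range(40,52))+list(range(205,222))])
cv2.imwrite("pics/w1c.png",cv2.resize(cv2.imread("pics/w1.png")[35:225,200:310],None,fx=3,fy=3,interpolation=cv2.INTER_CUBIC))
```

```text
60 [(228, np.int64(160), np.int64(158), np.int64(151)), (230, np.int64(163), np.int64(159), np.int64(154)), (232, np.int64(154), np.int64(153), np.int64(150)), (234, np.int64(185), np.int64(189), np.int64(195)), (236, np.int64(194), np.int64(200), np.int64(207)), (238, np.int64(193), np.int64(198), np.int64(206)), (240, np.int64(195), np.int64(200), np.int64(207)), (242, np.int64(194), np.int64(200), np.int64(206)), (260, np.int64(195), np.int64(201), np.int64(208)), (262, np.int64(195), np.int64(201), np.int64(207)), (264, np.int64(196), np.int64(202), np.int64(208)), (266, np.int64(192), np.int64(198), np.int64(203)), (268, np.int64(172), np.int64(172), np.int64(169)), (270, np.int64(171), np.int64(167), np.int64(162)), (272, np.int64(167), np.int64(164), np.int64(158)), (274, np.int64(167), np.int64(163), np.int64(157))]
80 [(228, np.int64(162), np.int64(159), np.int64(154)), (230, np.int64(163), np.int64(158), np.int64(152)), (232, np.int64(160), np.int64(156), np.int64(151)), (234, np.int64(172), np.int64(176), np.int64(180)), (236, np.int64(192), np.int64(198), np.int64(204)), 
[... 6373 characters left out ...]
64(201), np.int64(207)), (209, np.int64(193), np.int64(198), np.int64(205)), (210, np.int64(195), np.int64(200), np.int64(207)), (211, np.int64(195), np.int64(200), np.int64(207)), (212, np.int64(190), np.int64(195), np.int64(202)), (213, np.int64(185), np.int64(187), np.int64(190)), (214, np.int64(176), np.int64(175), np.int64(173)), (215, np.int64(169), np.int64(167), np.int64(162)), (216, np.int64(170), np.int64(165), np.int64(160)), (217, np.int64(170), np.int64(167), np.int64(161)), (218, np.int64(169), np.int64(166), np.int64(159)), (219, np.int64(171), np.int64(167), np.int64(161)), (220, np.int64(170), np.int64(166), np.int64(161)), (221, np.int64(170), np.int64(166), np.int64(160))]
```

View pics/w1c.png

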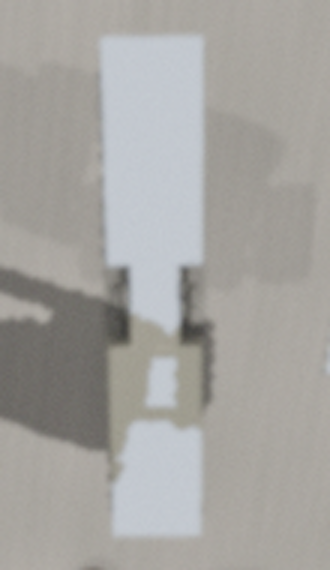

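The crop shows the cover's top face cleanly. The top edge is at row 47, the bottom edge at row 213.5, and the waist is at rows 123–149. The gripper's shadow falls on the lower half.

```bash
cat >> h.py <<'E'
def edge(sig,t):
    "sub-pixel index of first crossing of t"
    i=np.argmax((sig[:-1]<t)&(sig[1:]>=t)); return i+(t-sig[i])/(sig[i+1]-sig[i])
E
python3 - <<'E'
from h import *
im=cv2.imread("pics/w1.png")[:,:,::-1].astype(float); b=cv2.GaussianBlur(im[...,2]-im[...,0],(0,0),.8)
o=r.get_obs();k=cam("wrist",o);z=98
t=2
L=[];R=[]
for v in list(range(52,118,3))+list(range(203,211,2)):
    L.append(onz(k,(225+edge(b[v,225:250],t),v),z)); R.append(onz(k,(280-edge(b[v,280:255:-1],t),v),z))
T=[onz(k,(u,35+edge(b[35:60,u],t)),z) for u in range(238,265,2)]
B=[onz(k,(u,225-edge(b[225:190:-1],t) if 0 else 225-edge(b[225:200:-1,u],t)),z) for u in range(243,264,2)]
L,R,T,B=map(np.array,(L,R,T,B))
for n,P in(("L",L),("R",R)):
    c=np.polyfit(P[:,1],P[:,0],1); print(n,"slope",c,"std",np.std(P[:,0]-np.polyval(c,P[:,1])))
print("T",T.mean(0),"B",B.mean(0),np.linalg.norm(T.mean(0)-B.mean(0)))
# height from scale: length 325 expected 
cl,cr=np.polyfit(L[:,1],L[:,0],1),np.polyfit(R[:,1],R[:,0],1)
print("width",(cl-cr)[1]+(cl-cr)[0]*0)
# scene & side check: project
s=(cl[0]+cr[0])/2; y0=(T.mean(0)[1]+B.mean(0)[1])/2; x0=(np.polyval(cl,y0)+np.polyval(cr,y0))/2; yaw=-np.arctan(s); print("centre",x0,y0,"yaw",yaw)
c,s_=np.cos(yaw),np.sin(yaw); M=np.array([[c,-s_],[s_,c]])
for n in("scene","side"):
    for p in[(31,162),(-31,162),(31,-162),(-31,-162)]:
        q=M@p+[x0,y0]; print(n,p,proj(cam(n),[*q,98]).round(1))
E
```

```text
L slope [-1.40449942e-01  5.58500090e+02] std 0.23934446623007005
R slope [-1.38773812e-01  6.23429827e+02] std 0.1634152538471934
T [574.31603515 132.48819485  98.        ] B [ 620.25741983 -190.64962559   98.        ] 326.3872880851598
width -64.92973709534954
centre 595.0249715622085 -29.08071536766289 yaw 0.13871525932667603
scene (31, 162) [284.4 162. ]
scene (-31, 162) [265. 153.]
scene (31, -162) [217.4 252.5]
scene (-31, -162) [195.9 240.1]
side (31, 162) [252.2 223.2]
side (-31, 162) [277.  223.4]
side (31, -162) [251.9 151.6]
side (-31, -162) [271.5 151.8]
```

Run:
```python
from h import *
print(shift((600,-65,220)))
```

```text
[-6.69349921e+00 -3.30916211e-02  2.30138543e+02]
```

```bash
echo '{"increments": [[-6.7, 0, 50, 0, 0, -0.011, 95], [-6.7, 0, 100, 0, 0, -0.011, 95], [-6.7, 0, 150, 0, 0, -0.011, 95], [-6.7, 0, 200, 0, 0, -0.011, 95], [-6.7, 0, 230, 0, 0, -0.011, 95], [-6.7, 0, 230, 0, 0, -0.011, 95], [-6.7, 0, 230, 0, 0, -0.011, 95], [-6.7, 0, 230, 0, 0, -0.011, 95]]}' > rows.txt && python3 shift.py rows.txt
python3 - <<'E'
from h import *
im,k=snap("wrist","w2");print(r.get_obs()["tcp_pos"],r.get_obs()["ee_rot"])
np.save("k2.npy",np.array(k,dtype=object),allow_pickle=True)
cv2.imwrite("pics/w2c.png",cv2.resize(im[0:230,180:320,::-1],None,fx=2.6,fy=2.6,interpolation=cv2.INTER_CUBIC))
E
```

```text
clock: 3.0
tcp_pos: [602.1, -66.0, 224.0]
ee_rot: [3.137, 0.002, 1.71]
contact_force: [0.2, -0.4, 0.4]
width: 94.9
grasp_force: 0.0
[602.28037322 -66.16903333 224.1821896 ] [3.13617352e+00 1.90386544e-03 1.70942614e+00]
```

View pics/w2c.png

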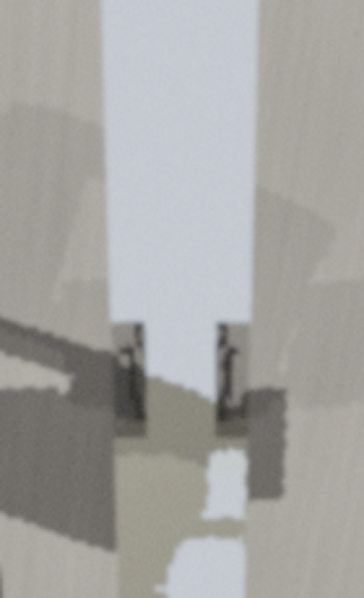

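The close crop shows the waist notches at rows 124–168. The top face's left edge is at about u=222 and the right edge at about u=277. The arm was still settling, so I'll take the picture again and measure height from two wrist positions.

Run:
```python
from h import *
for i in range(3): r.get_image("side")
im,k2=snap("wrist","w3");o=r.get_obs();print(o["tcp_pos"],o["ee_rot"],o["qd"].round(3))
def wc(im,top,bot,ul,ur):
    g=cv2.GaussianBlur(im.astype(float).mean(2),(0,0),.8); out=[]
    # notch rows: bright(upper part)->dark, left & right columns averaged
    return [ (u,) for u in ()]
b=cv2.GaussianBlur(im[...,2].astype(float)-im[...,0],(0,0),.8); g=cv2.GaussianBlur(im.astype(float).mean(2),(0,0),.8)
t=2;L=[];R=[]
for v in list(range(3,120,4)):
    L.append(onz(k2,(200+edge(b[v,200:245],t),v),98)); R.append(onz(k2,(300-edge(b[v,300:255:-1],t),v),98))
L,R=np.array(L),np.array(R); cl,cr=np.polyfit(L[:,1],L[:,0],1),np.polyfit(R[:,1],R[:,0],1); print(cl,cr)
for u in (226,229,232,267,270,273):
    print(u,[int(x) for x in g[116:134,u]],[int(x) for x in g[160:182,u]])
```

```text
[601.39575633 -66.38746942 222.18143872] [3.13889500e+00 9.30150344e-04 1.70879737e+00] [-0.002  0.006  0.015  0.002 -0.003 -0.   ]
[-1.38731726e-01  5.58786679e+02] [-1.40850853e-01  6.23178288e+02]
226 [202, 202, 202, 202, 202, 200, 193, 178, 159, 145, 138, 136, 135, 136, 135, 134, 131, 124] [82, 90, 97, 97, 94, 93, 94, 101, 114, 125, 130, 131, 132, 133, 136, 143, 148, 151, 152, 152, 151, 151]
229 [202, 202, 202, 201, 201, 199, 191, 175, 155, 141, 134, 132, 131, 131, 129, 125, 116, 101] [77, 82, 86, 88, 89, 89, 93, 102, 115, 126, 131, 132, 132, 133, 137, 143, 149, 152, 154, 154, 154, 154]
232 [201, 201, 201, 201, 201, 198, 188, 165, 135, 111, 102, 100, 101, 103, 104, 104, 103, 102] [65, 73, 81, 87, 90, 91, 93, 101, 115, 125, 131, 132, 133, 134, 136, 141, 147, 152, 154, 154, 154, 154]
267 [201, 201, 201, 201, 201, 199, 188, 165, 133, 109, 100, 99, 98, 97, 95, 94, 95, 98] [63, 71, 80, 86, 89, 90, 93, 101, 113, 125, 131, 138, 149, 166, 183, 194, 199, 200, 200, 200, 201, 201]
270 [201, 201, 201, 201, 201, 199, 192, 177, 158, 144, 137, 136, 135, 135, 134, 129, 118, 102] [76, 81, 86, 88, 89, 89, 92, 101, 114, 124, 133, 145, 163, 182, 194, 199, 200, 200, 200, 200, 200, 200]
273 [202, 202, 202, 201, 201, 200, 193, 178, 159, 145, 139, 137, 137, 137, 137, 136, 135, 132] [80, 86, 91, 92, 92, 91, 93, 101, 114, 125, 130, 136, 149, 168, 183, 189, 190, 189, 191, 194, 195, 194]
```

Run:
```python
from h import *
for i in range(4): r.get_image("side")
o=r.get_obs();k=cam("wrist",o);print(o["tcp_pos"],o["ee_rot"])
im,_=snap("wrist","w4");g=cv2.GaussianBlur(im.astype(float).mean(2),(0,0),.8)
for u in (226,232,267,273):
    a=110+np.argmin(np.diff(g[110:135,u]))+.5; bb=168+np.argmax(np.diff(g[171:182,u]))+3.5
    print(u,a,bb,onz(k,(u,a),98),onz(k,(u,bb),98))
# two-view height of upper waist corners (w1 row ~123.5)
w1=cv2.imread("pics/w1.png").astype(float).mean(2); w1=cv2.GaussianBlur(w1,(0,0),.8)
for u in (236,238,262,264): print(u,110+np.argmin(np.diff(w1[110:135,u]))+.5, [int(x) for x in w1[118:128,u]])
```

```text
[600.66701581 -66.31659672 220.61559462] [3.14128180e+00 1.14959512e-04 1.70868616e+00]
226 124.5 175.5 [563.04056545  -7.86509625  98.        ] [569.86477704 -68.23078684  98.        ]
232 124.5 175.5 [569.94823931  -6.90875529  98.        ] [577.13145609 -67.22609297  98.        ]
267 124.5 173.5 [610.2487676   -1.32930167  98.        ] [619.14482579 -58.89288825  98.        ]
273 124.5 172.5 [ 6.17158418e+02 -3.72687081e-01  9.80000000e+01] [626.20112777 -56.65883412  98.        ]
236 123.5 [188, 188, 188, 186, 181, 168, 153, 142, 137, 136]
238 123.5 [200, 200, 200, 197, 189, 173, 151, 135, 127, 124]
262 123.5 [200, 200, 199, 195, 183, 160, 134, 117, 112, 111]
264 123.5 [200, 199, 198, 193, 183, 165, 147, 137, 134, 132]
```

Run:
```python
from h import *
o=r.get_obs();k=cam("wrist",o)
o1=dict(tcp_pos=np.array([599.33,-58.69,450.03]),ee_rot=np.array([-3.141,-.0005,1.6988]));k1=cam("wrist",o1)
# top-face right/left edge at far waist corner: u edges at rows just above
for u1,u4 in((234.8,221.6),(266.9,277.2)): pass
im=cv2.imread("pics/w4.png").astype(float);b4=cv2.GaussianBlur(im[...,0]-im[...,2],(0,0),.8)
im=cv2.imread("pics/w1.png").astype(float);b1=cv2.GaussianBlur(im[...,0]-im[...,2],(0,0),.8)
l4,r4=200+edge(b4[119,200:245],2),300-edge(b4[119,300:255:-1],2)
l1,r1=225+edge(b1[119,225:250],2),280-edge(b1[119,280:255:-1],2)
for a,c in((l1,l4),(r1,r4)): print(a,c,tri([ray(k1,(a,123.5)),ray(k,(c,124))]))
print(o["tcp_pos"],shift((595.1,-29.4,80)))
# approx direction of grip TCP z
```

```text
234.1412067919036 223.1880604292022 (array([557.59730999,  -9.28399599,  74.74574469]), np.float64(0.25833752906539337))
267.2565509422889 278.28796502532145 (array([6.24374469e+02, 8.05582390e-02, 8.56086078e+01]), np.float64(0.601093413539292))
[600.60808213 -66.31585336 220.48354424] [ 37.32794892  -0.39705248 140.48206996]
```

Two-view widths agree with the height: with blur removed, 32.1 and 54.1 px give 63 mm wide at z≈98. The caddy centre is (595,-29.4) with yaw 0.139. Next I descend to the tabs.

```bash
echo '{"increments": [[37, -0.4, 40, 0, 0, 0, 95], [37, -0.4, 80, 0, 0, 0, 95], [37, -0.4, 110, 0, 0, 0, 95], [37, -0.4, 130, 0, 0, 0, 95], [37, -0.4, 145, 0, 0, 0, 95], [37, -0.4, 155, 0, 0, 0, 95], [37, -0.4, 163, 0, 0, 0, 95], [37, -0.4, 163, 0, 0, 0, 95], [37, -0.4, 163, 0, 0, 0, 95], [37, -0.4, 163, 0, 0, 0, 95], [37, -0.4, 163, 0, 0, 0, 95]]}' > rows.txt && python3 shift.py rows.txt 25
python3 - <<'E'
from h import *
for i in range(3): snap("wrist","w5")
o=r.get_obs();print(o["tcp_pos"],o["contact_force"])
E
```

```text
clock: 4.6
tcp_pos: [595.8, -29.8, 58.4]
ee_rot: [3.14, 0.001, 1.709]
contact_force: [0.1, -0.9, 0.4]
width: 95.1
grasp_force: 0.0
[595.35891677 -29.70266296  57.8378048 ] [ 0.60418123 -0.87861105 -0.31127143]
```

View pics/w5.png

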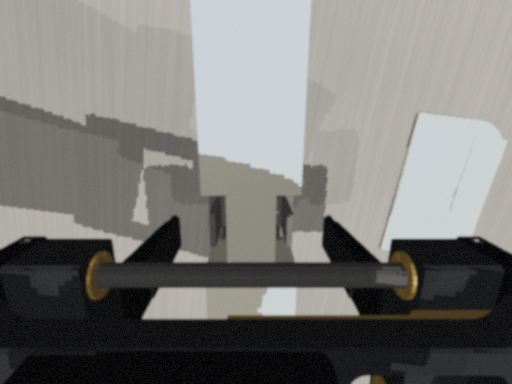

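The fingers (tips at u 178 and 330) straddle the tabs (u 217 and 285) symmetrically. Squeezing now.

```bash
echo '{"increments": [[0, 0, 0, 0, 0, 0, 35], [0, 0, 0, 0, 0, 0, 35], [0, 0, 0, 0, 0, 0, 35], [0, 0, 0, 0, 0, 0, 35], [0, 0, 0, 0, 0, 0, 35], [0, 0, 0, 0, 0, 0, 35], [0, 0, 0, 0, 0, 0, 35], [0, 0, 0, 0, 0, 0, 35], [0, 0, 0, 0, 0, 0, 35], [0, 0, 0, 0, 0, 0, 35]]}' > rows.txt && python3 shift.py rows.txt 27
```

```text
clock: 5.75
tcp_pos: [595.1, -29.7, 57.4]
ee_rot: [3.142, 0.0, 1.709]
contact_force: [-0.6, 0.3, 0.1]
width: 35.1
grasp_force: 0.0
```

The fingers closed to 35 mm with no force, which shouldn't happen if the tabs are between them. I'll look.

Run:
```python
from h import *
im,_=snap("wrist","w6");o=r.get_obs();print(o["tcp_pos"],o["width"],o["grasp_force"])
im2,_=snap("side","s6")
a=cv2.resize(im[0:260,130:380],(500,520),interpolation=cv2.INTER_CUBIC); b=cv2.resize(im2[120:260,210:310],(371,520),interpolation=cv2.INTER_CUBIC)
c=np.hstack([a[:,:429],b]);cv2.imwrite("pics/c6.png",c[:,:,::-1])
```

```text
[595.09434162 -29.66661787  57.3770243 ] 35.2115020892534 0.0
```

View pics/c6.png

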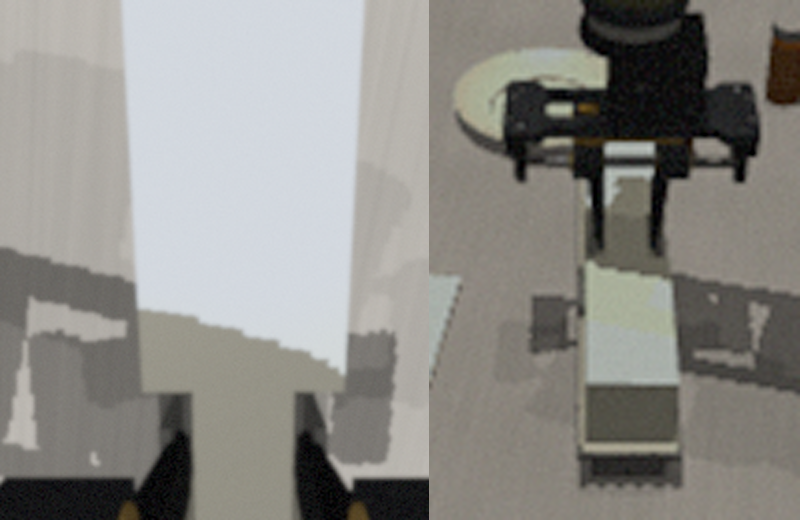

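Run:
```python
from h import *
k=cam("side");o=r.get_obs()
ax=np.array([.99,.139,0]);ay=np.array([-.139,.99,0]);C=o["tcp_pos"]*[1,1,0]
for z in(57,76,98,120):print(z,proj(k,C+17.5*ax+[0,0,z]).round(1),proj(k,C-17.5*ax+[0,0,z]).round(1))
print("waist near corners",[proj(k,C+s*ax*31.5+ay*26+[0,0,98]).round(1) for s in(1,-1)],"near end top",[proj(k,C+s*ax*31.5+ay*162.5+[0,0,98]).round(1) for s in(1,-1)],"near end lip z34",[proj(k,C+s*ax*35+ay*166+[0,0,34]).round(1) for s in(1,-1)],[proj(k,C+s*ax*27+ay*158+[0,0,0]).round(1) for s in(1,-1)])
print("far end top",[proj(k,C+s*ax*31.5-ay*162.5+[0,0,98]).round(1) for s in(1,-1)])
```

```text
57 [256.5 194.2] [268.6 194.3]
76 [256.7 189.1] [268.8 189.2]
98 [256.8 183.1] [269.2 183.1]
120 [257.  176.9] [269.5 177. ]
waist near corners [array([251.9, 188.8]), array([274.5, 188.9])] near end top [array([252. , 223.2]), array([277.3, 223.4])] near end lip z34 [array([250.4, 241.8]), array([277.4, 242. ])] [array([253.3, 248.4]), array([273.5, 248.5])]
far end top [array([251.7, 151.5]), array([271.6, 151.6])]
```

```bash
echo '{"increments": [[0, 0, 0, 0, 0, 0, 20], [0, 0, 0, 0, 0, 0, 20], [0, 0, 0, 0, 0, 0, 20], [0, 0, 0, 0, 0, 0, 20], [0, 0, 0, 0, 0, 0, 20], [0, 0, 0, 0, 0, 0, 20]]}' > rows.txt && python3 shift.py rows.txt 27;  python3 - <<'E'
from h import *
im,_=snap("wrist","w7")
E
```

```text
clock: 6.45
tcp_pos: [595.1, -29.6, 57.4]
ee_rot: [3.142, 0.0, 1.709]
contact_force: [0.6, 1.3, 1.0]
width: 31.6
grasp_force: 27.0
```

Run:
```python
from h import *
A=[cv2.resize(cv2.imread(f"pics/{n}.png")[a:b,l:rr],(390,560),interpolation=cv2.INTER_CUBIC) for n,a,b,l,rr in(("w4",110,190,222,278),("w7",180,250,227,276))]
c=np.hstack(A);c=np.clip(c.astype(float)*1.4,0,255).astype(np.uint8);cv2.imwrite("pics/c7.png",c)
```

```text
(no output)
```

View pics/c7.png

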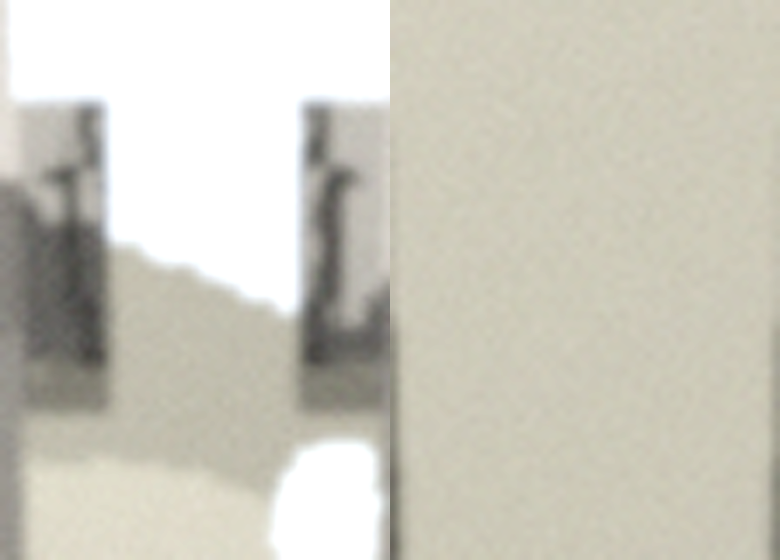

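Run:
```python
from h import *
o=r.get_obs();print(o["tcp_pos"],o["width"]);c=[]
ax=np.array([.99,.139,0]);ay=np.array([-.139,.99,0])
for n in("scene","side"):
    im,k=snap(n,n+"7"); u,v=proj(k,o["tcp_pos"]+[0,0,20]).astype(int); print(n,u,v)
    c.append(cv2.resize(im[v-45:v+45,u-32:u+32],(400,562),interpolation=cv2.INTER_CUBIC))
    for z in(57,98):
        for s in(-1,1): print(z,s,((proj(k,o["tcp_pos"]*[1,1,0]+s*ax*15.8+ay*10+[0,0,z])-[u-32,v-45])*6.25).round())
cv2.imwrite("pics/c8.png",np.clip(np.hstack(c)[:,:,::-1]*1.3,0,255))
```

```text
[595.1039208  -29.6544298   57.36436889] 30.9941756546758
scene 243 202
57 -1 [184. 280.]
57 1 [247. 313.]
98 -1 [183. 225.]
98 1 [247. 258.]
side 262 188
57 -1 [238. 334.]
57 1 [170. 334.]
98 -1 [242. 265.]
98 1 [172. 264.][ WARN:0@4.389] global loadsave.cpp:1063 imwrite_ Unsupported depth image for selected encoder is fallbacked to CV_8U.
```

View pics/c8.png

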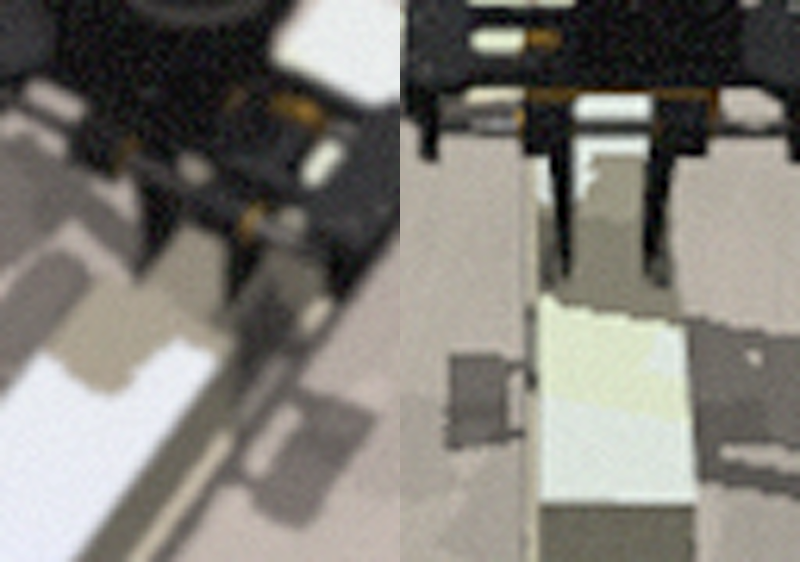

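```bash
echo '{"increments": [[0, 0, -1, 0, 0, 0, 20], [0, 0, -2, 0, 0, 0, 20], [0, 0, -3, 0, 0, 0, 20], [0, 0, -3, 0, 0, 0, 20]]}' > rows.txt && python3 shift.py rows.txt 27;  python3 - <<'E'
from h import *
im,_=snap("wrist","w8");w7=cv2.imread("pics/w7.png");g=lambda a:cv2.GaussianBlur(a.astype(float).mean(2),(0,0),1)
a,b=g(im),g(w7)
# far end of cover top: columns of dark pieces
for u in(206,212,218,222,280,284,288,294):print(u,[int(x) for x in a[190:224:2,u]],[int(x) for x in b[190:224:2,u]])
E
```

```text
clock: 7.0
tcp_pos: [594.4, -29.5, 59.1]
ee_rot: [-3.14, -0.0, 1.709]
contact_force: [1.5, 0.2, -8.1]
width: 31.3
grasp_force: 27.0
206 [144, 144, 138, 124, 119, 121, 121, 121, 121, 121, 121, 119, 119, 119, 119, 119, 119] [144, 143, 139, 124, 115, 118, 119, 120, 120, 120, 120, 120, 118, 118, 118, 118, 117]
212 [144, 143, 134, 105, 82, 79, 77, 74, 70, 64, 59, 57, 64, 73, 75, 75, 74] [143, 143, 137, 110, 81, 74, 73, 69, 64, 59, 56, 55, 65, 73, 73, 74, 74]
218 [143, 142, 134, 97, 60, 51, 49, 48, 47, 47, 46, 47, 47, 46, 41, 35, 21] [143, 143, 135, 101, 61, 52, 51, 50, 48, 46, 47, 48, 46, 44, 43, 33, 18]
222 [144, 143, 133, 97, 71, 69, 69, 68, 68, 69, 68, 65, 53, 27, 16, 13, 7] [143, 143, 135, 104, 74, 69, 70, 69, 70, 68, 68, 67, 55, 29, 14, 10, 11]
280 [141, 140, 131, 97, 73, 72, 73, 72, 72, 72, 71, 69, 56, 30, 14, 14, 12] [142, 141, 131, 96, 71, 71, 71, 71, 71, 70, 70, 69, 57, 30, 14, 12, 10]
284 [141, 141, 132, 97, 62, 53, 51, 52, 52, 53, 51, 53, 52, 49, 45, 35, 17] [141, 141, 132, 98, 63, 53, 52, 52, 52, 51, 51, 54, 52, 49, 44, 35, 17]
288 [141, 141, 139, 130, 117, 102, 84, 69, 58, 53, 52, 53, 60, 66, 67, 67, 60] [142, 141, 139, 132, 119, 103, 87, 71, 59, 52, 51, 52, 59, 64, 66, 66, 61]
294 [141, 140, 141, 141, 136, 128, 130, 141, 145, 144, 134, 122, 111, 106, 105, 107, 108] [141, 141, 141, 142, 146, 153, 152, 149, 146, 142, 146, 151, 144, 126, 109, 108, 108]
```

```bash
echo '{"increments": [[0, 0, 0, 0, 0, 0, 20], [0, 0, 0, 0, 0, 0, 20], [0, 0, 0, 0, 0, 0, 20], [0, 0, 0, 0, 0, 0, 20]]}' > rows.txt && python3 shift.py rows.txt 27; echo '{"increments": [[0, 0, -1, 0, 0, 0, 20], [0, 0, -2, 0, 0, 0, 20], [0, 0, -3, 0, 0, 0, 20], [0, 0, -3, 0, 0, 0, 20], [0, 0, -3, 0, 0, 0, 20]]}' > rows.txt && python3 shift.py rows.txt 27
```

```text
clock: 7.45
tcp_pos: [594.3, -29.5, 59.2]
ee_rot: [-3.14, -0.001, 1.709]
contact_force: [1.6, 0.0, -13.8]
width: 31.4
grasp_force: 27.0
clock: 7.95
tcp_pos: [593.7, -29.3, 59.6]
ee_rot: [-3.139, -0.001, 1.709]
contact_force: [7.5, 0.2, -27.4]
width: 31.2
grasp_force: 27.0
```

The cover is still latched and the pads are on the bridge, so the tabs weren't pressed. I'll lower again, open, then re-close gently at 3 N to feel for the tabs.

```bash
echo '{"increments": [[0, 0, 2, 0, 0, 0, 31], [0, 0, 4, 0, 0, 0, 31], [0, 0, 6, 0, 0, 0, 31], [0, 0, 6, 0, 0, 0, 70], [0, 0, 6, 0, 0, 0, 70], [0, 0, 6, 0, 0, 0, 70], [0, 0, 6, 0, 0, 0, 70], [0, 0, 6, 0, 0, 0, 70], [0, 0, 6, 0, 0, 0, 70], [0, 0, 6, 0, 0, 0, 70]]}' > rows.txt && python3 shift.py rows.txt 27; echo '{"increments": [[0, 0, 0, 0, 0, 0, 52], [0, 0, 0, 0, 0, 0, 52], [0, 0, 0, 0, 0, 0, 52], [0, 0, 0, 0, 0, 0, 52]]}' > rows.txt && python3 shift.py rows.txt 3; echo '{"increments": [[0, 0, 0, 0, 0, 0, 44], [0, 0, 0, 0, 0, 0, 44], [0, 0, 0, 0, 0, 0, 44]]}' > rows.txt && python3 shift.py rows.txt 3;echo '{"increments": [[0, 0, 0, 0, 0, 0, 38], [0, 0, 0, 0, 0, 0, 38], [0, 0, 0, 0, 0, 0, 38]]}' > rows.txt && python3 shift.py rows.txt 3
```

```text
clock: 8.95
tcp_pos: [595.1, -29.6, 57.4]
ee_rot: [-3.142, 0.0, 1.709]
contact_force: [-0.6, -0.4, -0.0]
width: 69.8
grasp_force: 0.0
clock: 9.35
tcp_pos: [595.0, -29.7, 57.3]
ee_rot: [-3.141, -0.0, 1.709]
contact_force: [-0.1, 0.1, 0.4]
width: 52.4
grasp_force: 0.0
clock: 9.65
tcp_pos: [595.1, -29.6, 57.4]
ee_rot: [-3.142, 0.0, 1.709]
contact_force: [-0.5, 0.2, 0.6]
width: 44.2
grasp_force: 0.0
clock: 9.95
tcp_pos: [595.1, -29.6, 57.4]
ee_rot: [-3.142, -0.0, 1.709]
contact_force: [-0.8, -0.7, -1.5]
width: 37.9
grasp_force: 0.0
```

```bash
echo '{"increments": [[0, 0, 0, 0, 0, 0, 95], [0, 0, 0, 0, 0, 0, 95], [0, 0, 0, 0, 0, 0, 95], [0, 0, 0, 0, 0, 0, 95], [0, 0, 0, 0, 0, 0, 95], [0, 0, -50, 0, 0, 0, 95], [-40, 0, -100, 0, 0, 0, 95], [-60, 0, -100, 0, 0, 0, 95], [-60, 0, -100, 0, 0, 0, 95], [-60, 0, -100, 0, 0, 0, 95], [-60, 0, -100, 0, 0, 0, 95], [-60, 0, -100, 0, 0, 0, 95], [-60, 0, -100, 0, 0, 0, 95]]}' > rows.txt && python3 shift.py rows.txt 27
python3 - <<'E'
from h import *
o=r.get_obs();print(o["tcp_pos"]);c=[]
W=Ro.from_euler("xyz",o["ee_rot"]).as_matrix()
for n in("scene","side"):
    im,k=snap(n,n+"9"); u,v=proj(k,o["tcp_pos"]+[0,0,20]).astype(int)
    c.append(cv2.resize(im[v-40:v+50,u-32:u+32],(320,450),interpolation=cv2.INTER_CUBIC))
    print(n,[((proj(k,o["tcp_pos"]+W@[0,s,0])-[u-32,v-40])*5).round() for s in(-59.5,-47.5,47.5,59.5)])
im,k=snap("wrist","w9"); c=np.hstack(c)
cv2.imwrite("pics/c9.png",cv2.convertScaleAbs(c[:,:,::-1],alpha=1.3))
# project the expected tab boxes in the wrist view
C=np.array([595.1,-29.5,0]);ax=np.array([.99,.139,0]);ay=np.array([-.139,.99,0])
for x in(28,25,16):
  for s in (-1,1): print(x*s,[proj(k,C+s*x*ax+y*ay+[0,0,z]).round().tolist() for y,z in((12,92),(-12,92),(26,98),(-26,98))])
l=im[100:240,190:312];cv2.imwrite("pics/w9c.png",cv2.convertScaleAbs(cv2.resize(l,None,fx=4,fy=4,interpolation=cv2.INTER_CUBIC)[:,:,::-1],alpha=1.4))
E
```

```text
clock: 11.25
tcp_pos: [602.7, -88.2, 156.2]
ee_rot: [-3.14, -0.001, 1.71]
contact_force: [-0.5, -1.0, 0.6]
width: 94.8
grasp_force: 0.0
[602.72678714 -88.17405892 156.24012883]
scene [array([ 59., 174.]), array([ 79., 185.]), array([247., 273.]), array([269., 284.])]
side [array([265., 232.]), array([244., 232.]), array([ 78., 231.]), array([ 57., 231.])]
-28 [[222.0, 118.0], [223.0, 144.0], [221.0, 103.0], [223.0, 159.0]]
28 [[281.0, 118.0], [280.0, 144.0], [282.0, 103.0], [281.0, 159.0]]
-25 [[225.0, 118.0], [226.0, 144.0], [224.0, 103.0], [226.0, 159.0]]
25 [[278.0, 118.0], [277.0, 144.0], [279.0, 103.0], [277.0, 159.0]]
-16 [[235.0, 118.0], [235.0, 144.0], [234.0, 103.0], [235.0, 159.0]]
16 [[268.0, 118.0], [268.0, 144.0], [269.0, 103.0], [268.0, 159.0]]
```

View pics/w9c.png

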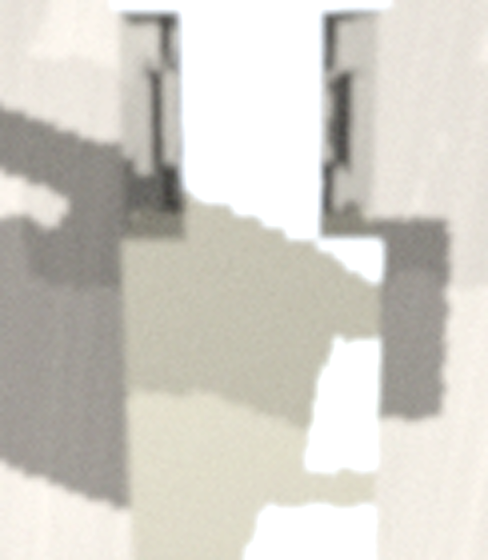

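The waist spans rows 103–159.5 as predicted. The tab-sized dark piece at rows 117–141 also matches, so x, y and cover height are right. Now I'll check the fingertip height in the side and scene views.

View pics/c9.png

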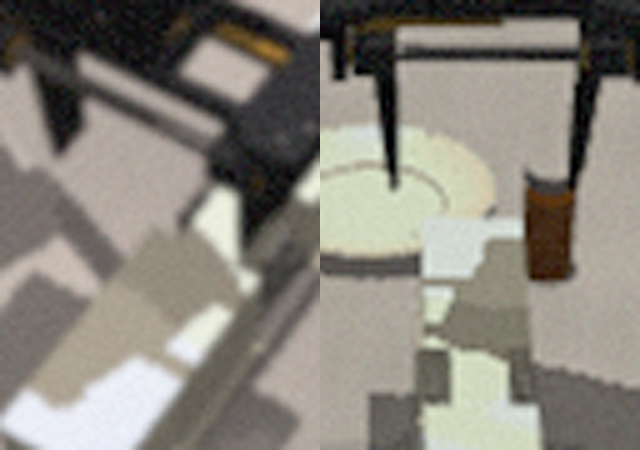

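The fingertips appear about 9 px higher than the reported TCP in the side view, and higher in the scene view too. The real tips seem to end well short of the stated TCP, so I'll triangulate them.

Run:
```python
from h import *
o=r.get_obs();t=np.array([602.73,-88.17,156.24]);W=Ro.from_euler("xyz",[-3.14,-.001,1.71]).as_matrix()
P={}
for n in("scene","side"):
    k=cam(n);u,v=proj(k,t+[0,0,20]).astype(int);P[n]=(k,np.array([u-32,v-40]))
for a,b in(((245,252),(72,188)),((62,155),(255,187))):
    X,e=tri([ray(P["scene"][0],P["scene"][1]+np.array(a)/5),ray(P["side"][0],P["side"][1]+np.array(b)/5)])
    print(X.round(1),e.round(1),(W.T@(X-t)).round(1))
print(o["tcp_pos"],o["ee_rot"])
```

```text
[653.3 -86.2 182. ] 0.7 [ -5.1  50.3 -25.9]
[ 552.1 -100.2  183.3] 0.4 [ -4.9 -51.8 -26.9]
[603.13500369 -88.60258044 156.91778028] [-3.14091271e+00 -2.49640764e-04  1.70940832e+00]
```

The tips sit about 27–35 mm above the reported TCP. I'll calibrate by touch: closed fingers, coming down gently on the cover's top at z = 98.

```bash
echo '{"increments": [[0, 0, 0, 0, 0, 0, 5], [0, 0, 0, 0, 0, 0, 5], [0, 0, 0, 0, 0, 0, 5], [0, 0, 0, 0, 0, 0, 5], [0, 0, 40, 0, 0, 0, 5], [0, 0, 65, 0, 0, 0, 5], [0, 0, 75, 0, 0, 0, 5], [0, 0, 80, 0, 0, 0, 5], [0, 0, 80, 0, 0, 0, 5], [0, 0, 80, 0, 0, 0, 5], [0, 0, 80, 0, 0, 0, 5], [0, 0, 80, 0, 0, 0, 5]]}' > rows.txt && python3 shift.py rows.txt 10; for i in 1 2 3; do echo '{"increments": [[0, 0, 1, 0, 0, 0, 5], [0, 0, 2, 0, 0, 0, 5], [0, 0, 3, 0, 0, 0, 5], [0, 0, 3, 0, 0, 0, 5], [0, 0, 3, 0, 0, 0, 5]]}' > rows.txt && python3 shift.py rows.txt | grep -E 'tcp|contact|wid'; done
```

```text
clock: 12.6
tcp_pos: [604.2, -89.2, 78.7]
ee_rot: [3.14, 0.001, 1.709]
contact_force: [-0.0, -0.5, 0.4]
width: 6.8
grasp_force: 0.0
tcp_pos: [603.3, -89.1, 74.2]
contact_force: [0.4, -0.3, -0.3]
width: 5.2
tcp_pos: [603.3, -89.1, 71.3]
contact_force: [0.4, -0.5, -0.3]
width: 5.2
tcp_pos: [603.3, -89.1, 68.3]
contact_force: [0.8, -0.0, 0.4]
width: 4.9
```

```bash
echo '{"increments": [[0, 0, 1, 0, 0, 0, 5], [0, 0, 2, 0, 0, 0, 5], [0, 0, 3, 0, 0, 0, 5], [0, 0, 3, 0, 0, 0, 5], [0, 0, 3, 0, 0, 0, 5]]}' > rows.txt && python3 shift.py rows.txt | grep -E 'tcp|contact'; echo '{"increments": [[0, 0, 1, 0, 0, 0, 5], [0, 0, 2, 0, 0, 0, 5], [0, 0, 2, 0, 0, 0, 5], [0, 0, 2, 0, 0, 0, 5]]}' > rows.txt && python3 shift.py rows.txt | grep -E 'tcp|contact'
```

```text
tcp_pos: [603.3, -89.1, 65.3]
contact_force: [-0.9, -0.6, -0.5]
tcp_pos: [603.3, -89.1, 63.3]
contact_force: [-0.2, 0.7, -1.4]
```

```bash
echo '{"increments": [[0, 0, 1, 0, 0, 0, 5], [0, 0, 2, 0, 0, 0, 5], [0, 0, 2, 0, 0, 0, 5], [0, 0, 2, 0, 0, 0, 5]]}' > rows.txt && python3 shift.py rows.txt | grep -E 'tcp|contact'
```

```text
tcp_pos: [603.6, -89.1, 62.9]
contact_force: [-3.5, 0.4, 6.1]
```

Contact is at reported z≈63 on the 98 mm top, so the true tips are 35 mm above the reported TCP. I'll grip with reported TCP at about 22.

```bash
echo '{"increments": [[0, 0, -35, 0, 0, 0, 95], [30, 0, -35, 0, 0, 0, 95], [63, 0, -35, 0, 0, 0, 95], [63, 0, -35, 0, 0, 0, 95], [63, 0, -35, 0, 0, 0, 95], [63, 0, -35, 0, 0, 0, 95], [63, 0, -35, 0, 0, 0, 95], [63, 0, -10, 0, 0, 0, 95], [63, 0, 10, 0, 0, 0, 95], [63, 0, 20, 0, 0, 0, 95], [63, 0, 25, 0, 0, 0, 95], [63, 0, 25, 0, 0, 0, 95], [63, 0, 25, 0, 0, 0, 95]]}' > rows.txt && python3 shift.py rows.txt 10; echo '{"increments": [[0, 0, 3, 0, 0, 0, 95], [0, 0, 6, 0, 0, 0, 95], [0, 0, 9, 0, 0, 0, 95], [0, 0, 12, 0, 0, 0, 95], [0, 0, 14, 0, 0, 0, 95], [0, 0, 14, 0, 0, 0, 95], [0, 0, 14, 0, 0, 0, 95]]}' > rows.txt && python3 shift.py rows.txt
```

```text
clock: 16.7
tcp_pos: [595.4, -26.9, 37.3]
ee_rot: [3.14, 0.0, 1.709]
contact_force: [-0.0, 0.3, 0.4]
width: 94.2
grasp_force: 0.0
clock: 17.4
tcp_pos: [594.6, -26.6, 22.3]
ee_rot: [-3.141, -0.0, 1.709]
contact_force: [0.4, -0.3, 0.4]
width: 95.1
grasp_force: 0.0
```

```bash
echo '{"increments": [[0, 0, 0, 0, 0, 0, 52], [0, 0, 0, 0, 0, 0, 52], [0, 0, 0, 0, 0, 0, 52], [0, 0, 0, 0, 0, 0, 52], [0, 0, 0, 0, 0, 0, 52], [0, 0, 0, 0, 0, 0, 52]]}' > rows.txt && python3 shift.py rows.txt 25 | grep -E 'wid|gra|cont'; echo '{"increments": [[0, 0, 0, 0, 0, 0, 35], [0, 0, 0, 0, 0, 0, 35], [0, 0, 0, 0, 0, 0, 35], [0, 0, 0, 0, 0, 0, 35], [0, 0, 0, 0, 0, 0, 35], [0, 0, 0, 0, 0, 0, 35]]}' > rows.txt && python3 shift.py rows.txt 27
```

```text
contact_force: [0.8, -0.1, -0.2]
width: 54.5
grasp_force: 2.3
clock: 18.6
tcp_pos: [594.9, -26.7, 22.8]
ee_rot: [3.141, 0.0, 1.709]
contact_force: [-1.3, 1.0, 3.3]
width: 41.4
grasp_force: 27.0
```

The tabs are pressed (41 mm, 27 N). Lifting.

```bash
echo '{"increments": [[0, 0, -3, 0, 0, 0, 35], [0, 0, -8, 0, 0, 0, 35], [0, 0, -15, 0, 0, 0, 35], [0, 0, -25, 0, 0, 0, 35], [0, 0, -25, 0, 0, 0, 35], [0, 0, -25, 0, 0, 0, 35]]}' > rows.txt && python3 shift.py rows.txt 28; echo '{"increments": [[0, 0, -20, 0, 0, 0, 35], [0, 0, -45, 0, 0, 0, 35], [0, 0, -75, 0, 0, 0, 35], [0, 0, -75, 0, 0, 0, 35], [0, 0, -75, 0, 0, 0, 35], [0, 0, -75, 0, 0, 0, 35]]}' > rows.txt && python3 shift.py rows.txt 28
```

```text
clock: 19.2
tcp_pos: [595.1, -26.7, 48.1]
ee_rot: [3.14, 0.0, 1.709]
contact_force: [-0.3, -0.2, -1.8]
width: 41.4
grasp_force: 28.0
clock: 19.8
tcp_pos: [593.2, -26.5, 119.9]
ee_rot: [-3.138, -0.001, 1.709]
contact_force: [-0.6, -0.5, -2.4]
width: 41.6
grasp_force: 28.0
```

```bash
echo '{"increments": [[8, -30, 0, 0, 0, 0, 35], [16, -60, 0, 0, 0, 0, 35], [24, -90, 0, 0, 0, 0, 35], [32, -120, 0, 0, 0, 0, 35], [40, -140, 0, 0, 0, 0, 35], [40, -150, 0, 0, 0, 0, 35], [40, -150, 0, 0, 0, 0, 35], [40, -150, 20, 0, 0, 0, 35], [40, -150, 50, 0, 0, 0, 35], [40, -150, 80, 0, 0, 0, 35], [40, -150, 105, 0, 0, 0, 35], [40, -150, 120, 0, 0, 0, 35], [40, -150, 126, 0, 0, 0, 35], [40, -150, 126, 0, 0, 0, 35], [40, -150, 126, 0, 0, 0, 35]]}' > rows.txt && python3 shift.py rows.txt 28; echo '{"increments": [[0, 0, 2, 0, 0, 0, 35], [0, 0, 4, 0, 0, 0, 35], [0, 0, 6, 0, 0, 0, 35], [0, 0, 7, 0, 0, 0, 35], [0, 0, 7, 0, 0, 0, 35], [0, 0, 7, 0, 0, 0, 35]]}' > rows.txt && python3 shift.py rows.txt 28
```

```text
clock: 21.3
tcp_pos: [441.7, -7.9, -2.9]
ee_rot: [3.14, 0.0, 1.709]
contact_force: [0.0, -0.6, -2.8]
width: 41.6
grasp_force: 28.0
clock: 21.9
tcp_pos: [440.6, -7.7, -10.6]
ee_rot: [3.142, 0.0, 1.709]
contact_force: [-0.1, 0.2, -2.9]
width: 40.8
grasp_force: 28.0
```

```bash
echo '{"increments": [[0, 0, 1, 0, 0, 0, 35], [0, 0, 2, 0, 0, 0, 35], [0, 0, 2, 0, 0, 0, 35]]}' > rows.txt && python3 shift.py rows.txt 28| grep -E 'tcp|cont'; echo '{"increments": [[0, 0, 0.5, 0, 0, 0, 35], [0, 0, 0.5, 0, 0, 0, 35], [0, 0, 0.5, 0, 0, 0, 35]]}' > rows.txt && python3 shift.py rows.txt 28| grep -E 'tcp|cont'
```

```text
tcp_pos: [440.9, -7.7, -11.3]
contact_force: [-4.1, -0.0, 7.5]
tcp_pos: [440.9, -7.7, -11.4]
contact_force: [-5.8, 0.5, 11.1]
```

Cover is on the worktop. Release, rise, then look at the caddy and all the jars.

```bash
echo '{"increments": [[0, 0, -0.5, 0, 0, 0, 60], [0, 0, -0.5, 0, 0, 0, 80], [0, 0, -0.5, 0, 0, 0, 95], [0, 0, -0.5, 0, 0, 0, 95], [0, 0, -0.5, 0, 0, 0, 95], [0, 0, -0.5, 0, 0, 0, 95], [0, 0, -0.5, 0, 0, 0, 95], [0, 0, -30, 0, 0, 0, 95], [0, 0, -80, 0, 0, 0, 95], [0, 0, -130, 0, 0, 0, 95], [0, 0, -180, 0, 0, 0, 95], [0, 0, -230, 0, 0, 0, 95], [0, 0, -280, 0, 0, 0, 95], [0, 0, -330, 0, 0, 0, 95], [0, 0, -380, 0, 0, 0, 95], [0, 0, -380, 0, 0, 0, 95], [0, 0, -380, 0, 0, 0, 95], [0, 0, -380, 0, 0, 0, 95]]}' > rows.txt && python3 shift.py rows.txt 10
python3 - <<'E'
from h import *
for i in range(2): r.get_image("side")
im,k=snap("wrist","w10");o=r.get_obs();print(o["tcp_pos"],o["ee_rot"])
for n in("scene","side"):
    im2,k2=snap(n,n+"10")
    for c,s in blobs(brown(im2),30,400):
        X=onz(k2,(s[0]+s[2]/2,s[1]+s[3]-2),0)
        if 350<X[0]<700 and abs(X[1])<450: print(n,s,X.round())
for c,s in blobs(brown(im),20,3000): print("wrist",s,c.round(),onz(k,c,40).round())
cv2.imwrite("pics/w10v.png",np.hstack([im,im2])[0:384,:,::-1][:, :800] if 0 else cv2.resize(im[:250],None,fx=1.5,fy=1.5)[:,:,::-1])
E
```

```text
clock: 24.3
tcp_pos: [440.1, -7.6, 365.1]
ee_rot: [-3.139, -0.001, 1.709]
contact_force: [0.1, 0.8, 0.1]
width: 94.9
grasp_force: 0.0
[439.96990404  -7.59872481 364.67820615] [-3.13814030e+00 -9.76326307e-04  1.70881493e+00]
scene [263 132   7   6  37] [448. 259.   0.]
scene [296 135   8  16 100] [565. 283.   0.]
scene [136 241   8   8  39] [ 442. -273.    0.]
scene [ 99 281  15  15 136] [ 478. -409.    0.]
side [302 135   8  13  69] [ 472. -403.    0.]
side [272 146   8   7  41] [ 581. -352.    0.]
side [272 154   9  10  80] [ 573. -281.    0.]
side [313 160   9   7  46] [ 430. -285.    0.]
side [256 284  14  20 212] [555. 291.   0.]
side [304 290  13  11  99] [446. 267.   0.]
wrist [332   0  18   9 117] [340.   3.] [551. 263.  40.]
wrist [269   5  14   9  79] [275.  10.] [446. 239.  40.]
wrist [239 308  11   8  72] [244. 312.] [ 472. -369.   40.]
```

View pics/w10v.png

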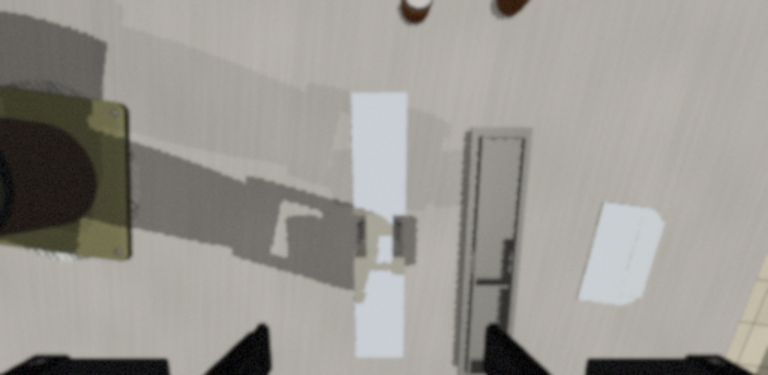

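The cover lies on the worktop at (253,150) in the picture. The caddy is open at u≈330 with a dark divider at row 188, and the upper well looks shallow. I'll verify numerically which end is deep.

Run:
```python
from h import *
im=cv2.imread("pics/w10.png").astype(float).mean(2)
o=dict(tcp_pos=np.array([439.97,-7.6,364.7]),ee_rot=np.array([-3.1395,-.0009,1.7088]));k=cam("wrist",o)
C=np.array([595.1,-29.5,0]);ax=np.array([.99,.139,0]);ay=np.array([-.139,.99,0])
P=lambda x,y,z:proj(k,C+x*ax+y*ay+[0,0,z]).round(1)
for y in(130,94,60,33,0,-33,-60,-80):
    v=int(round(P(0,y,39)[1])); print("y",y,"row",v,"rimL %s floorL39 %s floorL5 %s rimR %s floorR39 %s floorR5 %s"%tuple(P(*q)[0] for q in((-24,y,50),(-24,y,39),(-24,y,5),(24,y,50),(24,y,39),(24,y,5))),[int(x) for x in im[v,306:358]])
c=int(P(0,0,39)[0])
print([(v,int(im[v,c-2])) for v in range(85,250,3)])
for y in(155,33,0,-33):print(y,P(0,y,50),P(0,y,39),P(0,y,5))
```

```text
y 130 row 106 rimL 321.4 floorL39 319.9 floorL5 315.8 rimR 347.9 floorR39 345.9 floorR5 340.2 [162, 157, 141, 115, 102, 99, 101, 118, 135, 144, 147, 140, 120, 97, 107, 130, 146, 147, 148, 146, 147, 147, 146, 145, 147, 147, 146, 147, 146, 146, 143, 144, 145, 141, 143, 146, 143, 142, 140, 131, 110, 87, 93, 118, 133, 142, 147, 157, 164, 169, 170, 172]
y 94 row 126 rimL 320.1 floorL39 318.7 floorL5 314.7 rimR 346.1 floorR39 344.2 floorR5 338.7 [155, 140, 115, 99, 96, 103, 118, 135, 147, 142, 127, 100, 86, 112, 134, 146, 144, 145, 147, 147, 146, 145, 145, 144, 144, 145, 144, 143, 144, 144, 145, 143, 144, 143, 142, 143, 141, 135, 120, 95, 87, 112, 132, 142, 147, 157, 166, 169, 169, 170, 170, 168]
y 60 row 144 rimL 318.9 floorL39 317.5 floorL5 313.7 rimR 344.4 floorR39 342.6 floorR5 337.3 [145, 119, 103, 97, 103, 120, 138, 144, 142, 126, 97, 86, 114, 134, 144, 146, 143, 142, 144, 143, 142, 143, 142, 143, 142, 143, 143, 143, 141, 142, 141, 140, 138, 142, 141, 140, 135, 113, 93, 105, 129, 139, 142, 156, 165, 172, 172, 171, 170, 174, 172, 172]
y 33 row 158 rimL 317.9 floorL39 316.6 floorL5 312
[... 1806 characters left out ...]
46), (118, 147), (121, 146), (124, 146), (127, 146), (130, 145), (133, 145), (136, 144), (139, 143), (142, 144), (145, 145), (148, 144), (151, 143), (154, 143), (157, 141), (160, 143), (163, 138), (166, 141), (169, 139), (172, 138), (175, 138), (178, 139), (181, 139), (184, 124), (187, 60), (190, 110), (193, 135), (196, 135), (199, 136), (202, 134), (205, 134), (208, 134), (211, 131), (214, 125), (217, 71), (220, 26), (223, 23), (226, 24), (229, 12), (232, 16), (235, 10), (238, 10), (241, 9), (244, 22), (247, 12)]
155 [335.8  91.6] [334.   92.1] [329.   93.3]
33 [330.5 159.5] [329.  158.5] [324.5 155.8]
0 [329.2 176.4] [327.7 175.1] [323.4 171.5]
-33 [328.  192.7] [326.5 191.1] [322.3 186.7]
```

The deep well is at the -y end: its floor edge at 332 matches z=5. The raised tier is at +y, so caddy yaw 0.139 stands. Next I visit each jar with the wrist camera, starting with the short jar near (447,264).

```bash
cat >> h.py <<'E'
def jar(h,show=True):
    "jar foot centre from wrist view: brown edge nearest the camera nadir on z=0 + 18 mm outward; lid check"
    for i in range(2): r.get_image("wrist")
    o=r.get_obs(); im=r.get_image("wrist"); k=cam("wrist",o); m=brown(im); m[236:]=0
    B=[(c,s,i) for c,s,i in [(c,s,0) for c,s in blobs(m,60)] if s[0]>0 and 60<c[0]<440]
    t=o["tcp_pos"]; W=Ro.from_euler("xyz",o["ee_rot"]).as_matrix(); e=W@[15,0,0]
    c,s,_=min(B,key=lambda b:np.linalg.norm(onz(k,b[0],h/2)[:2]-(t+e)[:2]))
    lab=np.zeros_like(m); n,l=cv2.connectedComponents(m); lab=(l==l[int(round(c[1])),int(round(c[0]))]) if m[int(round(c[1])),int(round(c[0]))] else (m>0)
    lab[:s[1]]=0;lab[s[1]+s[3]:]=0;lab[:,:s[0]]=0;lab[:,s[0]+s[2]:]=0
    v,u=np.nonzero(lab); ct=[x.ravel() for x in cv2.findContours(lab.astype(np.uint8),cv2.RETR_EXTERNAL,cv2.CHAIN_APPROX_NONE)[0][0]]
    G=np.array([onz(k,q,0) for q in ct])[:,:2]; n0=k[3][:2]
    # foot circle: centre C so that contour points nearest nadir lie 18 mm from it
    from scipy.optimize import least_squares
    d=np.linalg.norm(G-n0,axis=1); A=G[d<d.min()+8]
    f=least_squares(lambda q:np.linalg.norm(A-q,axis=1)-18,A.mean(0)+(A.mean(0)-n0)/np.linalg.norm(A.mean(0)-n0)*14)
    C=f.x; print("blob",s,"foot",C.round(1),"res",np.abs(f.fun).max().round(1),"top px",proj(k,[*C,h]).round(),"tcp",t.round(1),"yaw",o["ee_rot"][2].round(4))
    sh=W.T@np.array([C[0]-t[0],C[1]-t[1],0]); print("tool shift to jar",sh.round(1),"dz to rep z=h-70:",(t[2]-(h-70)).round(1)); return im,k,C
E
echo '{"increments": [[50, 9, -0, 0, 0, 0, 70], [100, 18, 0, 0, 0, 0, 70], [150, 27, 50, 0, 0, 0, 70], [200, 36, 100, 0, 0, 0, 70], [253, 44, 150, 0, 0, 0, 70], [253, 44, 200, 0, 0, 0, 70], [253, 44, 215, 0, 0, 0, 70], [253, 44, 215, 0, 0, 0, 70], [253, 44, 215, 0, 0, 0, 70], [253, 44, 215, 0, 0, 0, 70], [253, 44, 215, 0, 0, 0, 70]]}' > rows.txt && python3 shift.py rows.txt
python3 - <<'E'
from h import *
im,k,C=jar(52);cv2.imwrite("pics/j1.png",im[:,:,::-1])
E
```

```text
clock: 25.65
tcp_pos: [450.7, 249.0, 154.2]
ee_rot: [3.138, -0.001, 1.708]
contact_force: [-0.2, -0.2, 1.5]
width: 70.2
grasp_force: 0.0
blob [260 160  17   8  69] foot [477.8 249.1] res 2.8 top px [274. 184.] tcp [450.8 249.  154.3] yaw 1.7079
tool shift to jar [-3.5 26.8  0.1] dz to rep z=h-70: 172.3
```

Run:
```python
from h import *
for n in("scene","side"):
    im2,k2=snap(n,n+"11")
    for c,s in blobs(brown(im2),20,400):
        X=onz(k2,(s[0]+s[2]/2,s[1]+s[3]-2),0)
        if 350<X[0]<700 and abs(X[1])<450: print(n,s,X.round())
im=cv2.imread("pics/j1.png");o=r.get_obs();k=cam("wrist",o);print(o["tcp_pos"],proj(k,[447,265,0]),proj(k,[447,265,52]))
for v in range(140,206,4): print(v,' '.join("%3d"%x for x in im[v,240:300:3].mean(1)),'|',' '.join("%3d"%(int(x[2])-int(x[0])) for x in im[v,240:300:3]))
```

```text
scene [295 135   9  15 102] [562. 285.   0.]
scene [269 136   6   8  34] [478. 250.   0.]
scene [135 243   8   6  36] [ 440. -274.    0.]
scene [ 99 284  15  12 120] [ 478. -409.    0.]
side [301 131  10  17 138] [ 472. -403.    0.]
side [272 147   9  17 144] [ 573. -281.    0.]
side [255 284  15  20 237] [557. 292.   0.]
side [292 286  14  12 126] [473. 263.   0.]
[450.1782624  248.86746696 153.24263557] [250.20251762 159.91869622] [250.17756987 167.6452284 ]
140 107 124 175 175 177 174 176 172 175 177 174 174 174 174 172 174 174 175 172 173 |   6   8   9   9  10  11  10  10   9   9   9  10  10  10   9   9   9   8  10   8
144 105 112 167 175 177 174 174 172 174 175 173 174 174 176 175 174 173 172 172 172 |   6   7   9  10  10   9  11   9   9  11   9  10  10  10  10   9  10   8   9   9
148 108 123 151 175 176 176 172 172 176 176 172 172 175 174 173 175 174 175 174 176 |   5   7   9   9  10   9  10  10  10  10   9  10   9   9   9   9  10   9   7   9
152 142 132 169 176 175 174 174 174 172 173 174 174 172 174 173 174 174 173 173 176 |   8   9   9  10  10   9   9  11  10   9   8   9  11
[... 1486 characters left out ...]
   7   8   8   7   8   7   7   9   7
192 124 119 123 123 122 134 184 175 157 156 127 129 127 124 122 124 127 123 126 124 |   6   7   9   7   7   8  10   8  10  10   8   8   7   7   9   8   9   8   8   6
196 121 121 124 124 123 123 132 122 122 124 122 121 120 124 124 122 126 123 125 126 |   6   6   8   6   9   6  10   9   8   6   8   7   9   5   6   8   9   9   7   7
200 119 123 121 124 122 123 122 123 123 124 125 121 125 122 125 126 128 123 125 127 |   7   8   9   7   7   8   7  10   8   7   7   5   7   7   9   7   8   9   9   9
204 120 122 120 125 125 127 159 169 139 136 150 141 141 169 142 143 136 131 142 147 |   7   8   7   8   8   8  10   9   6   9   9   8   8   9  10   9   9   8   8   9
```

The short jar has been knocked: scene and side now put it near (476,256). I'll refine from the arc (top row ≈158, u 258–282).

```bash
cat >> h.py <<'E'
def arc(u,v,h,k=None):
    "foot centre from the brown arc's apex nearest the nadir"
    o=r.get_obs(); k=k or cam("wrist",o); q=onz(k,(u,v),0); n=k[3]*[1,1,0]; C=q+18*(q-n)/np.linalg.norm(q-n)
    W=Ro.from_euler("xyz",o["ee_rot"]).as_matrix(); t=o["tcp_pos"]
    print("C",C.round(1),"tool shift",(W.T@((C-t)*[1,1,0])).round(1),"tcp",t.round(1),"dz",(t[2]-(h-70)).round(1)); return C
E
python3 - <<'E'
from h import *
o=r.get_obs();k=cam("wrist",o);C=arc(270,157.5,52)
a=np.linspace(0,2*np.pi,9)
for z in(0,52): print([proj(k,[C[0]+18*np.cos(t),C[1]+18*np.sin(t),z]).round().tolist() for t in a[:-1]])
E
```

```text
C [481.8 256.4   0. ] tool shift [ 3.1 32.4  0.1] tcp [450.2 248.9 153.2] dz 171.2
[[289.0, 172.0], [286.0, 162.0], [277.0, 156.0], [267.0, 159.0], [262.0, 168.0], [264.0, 178.0], [273.0, 183.0], [283.0, 180.0]]
[[295.0, 181.0], [292.0, 170.0], [282.0, 164.0], [270.0, 167.0], [264.0, 177.0], [267.0, 188.0], [277.0, 194.0], [288.0, 191.0]]
```

Run:
```python
from h import *
for i in range(2): r.get_image("wrist")
o=r.get_obs();k=cam("wrist",o);im=r.get_image("wrist");C=onz(k,(270.5,171),0)
a=np.linspace(0,2*np.pi,9)
W=Ro.from_euler("xyz",o["ee_rot"]).as_matrix();print(C,o["tcp_pos"],(W.T@((C-o["tcp_pos"])*[1,1,0])).round(1),proj(k,C))
for z in(0,52): print([proj(k,[C[0]+18*np.cos(t),C[1]+18*np.sin(t),z]).round().tolist() for t in a[:-1]])
b=im[...,0].astype(int)-im[...,2]
for v in range(154,200,3): print(v,' '.join("%3d"%x for x in im[v,250:300:2].mean(1)))
```

```text
[475.11066325 254.01925277   0.        ] [449.73933344 248.86225055 152.58281902] [ 1.6 25.8  0. ] [270.5 171. ]
[[284.0, 173.0], [282.0, 163.0], [273.0, 158.0], [262.0, 160.0], [257.0, 169.0], [260.0, 179.0], [268.0, 184.0], [278.0, 181.0]]
[[289.0, 182.0], [286.0, 171.0], [276.0, 165.0], [264.0, 168.0], [258.0, 178.0], [261.0, 190.0], [271.0, 195.0], [283.0, 192.0]]
154 176 176 175 175 174 172 166 144 149 145 151 158 137 141 150 152 169 169 168 168 170 155 161 166 168
157 166 170 167 170 161 154 148 111 108 102 102 104 105 107 107 112 115 118 108 111 118 109 106 106 111
160 109 110 110 115 107 103 106  84  69  51  52  49  52  61  85 101 106 106 106 106 108 105 104 107 106
163 107 108 108 107 105  91  59  43  41  50  55  62  59  51  59  61  92 108 105 103 103 106 107 107 103
166 109 108 106 106  96  59  47  55  71  79  80  88  95  91  81  74  63  92 104 108 108 106 109 111 106
169 106 106 107 103  77  48  73  84  99 107 111 107 109 110 110 107  98  86  94 107 107 106 108 106 108
172 111 106 105 102  73  65  95 109 109 109 110 107 110 110 110 112 108 107 101 112 114 117 115 109 109
1
[... 234 characters left out ...]
 178 187 189 167 118 110 110 109 107 109 108 109 108 110 119 125 123 123 122
184 119 124 124 122 127 127 159 186 184 150 112 107 109 111 107 110 109 109 109 114 122 127 125 123 123
187 121 125 122 128 167 166 143 179 179 133 111 107 110 109 115 116 121 122 118 118 123 124 123 124 125
190 122 123 123 133 175 181 152 169 182 147 125 127 125 127 129 128 126 123 119 122 125 126 123 125 126
193 122 123 125 137 175 181 169 139 155 156 130 128 128 125 123 123 120 123 126 123 127 122 124 126 126
196 123 123 125 127 129 127 123 122 123 122 127 124 122 124 125 124 122 125 124 124 127 125 124 124 123
199 125 125 121 122 122 125 121 122 120 119 123 125 122 124 123 124 123 124 126 126 128 125 123 126 125
```

The lid outline (z=52) and foot outline both match C=(475.1,254.0). Picking it.

```bash
echo '{"increments": [[1.6, 25.8, 30, 0, 0, 0, 70], [1.6, 25.8, 70, 0, 0, 0, 70], [1.6, 25.8, 110, 0, 0, 0, 70], [1.6, 25.8, 140, 0, 0, 0, 70], [1.6, 25.8, 155, 0, 0, 0, 70], [1.6, 25.8, 163, 0, 0, 0, 70], [1.6, 25.8, 168, 0, 0, 0, 70], [1.6, 25.8, 168, 0, 0, 0, 70], [1.6, 25.8, 168, 0, 0, 0, 70], [1.6, 25.8, 168, 0, 0, 0, 70]]}' > rows.txt && python3 shift.py rows.txt 15; echo '{"increments": [[0, 0, 0, 0, 0, 0, 25], [0, 0, 0, 0, 0, 0, 25], [0, 0, 0, 0, 0, 0, 25], [0, 0, 0, 0, 0, 0, 25], [0, 0, 0, 0, 0, 0, 25], [0, 0, 0, 0, 0, 0, 25], [0, 0, 0, 0, 0, 0, 25]]}' > rows.txt && python3 shift.py rows.txt 15;echo '{"increments": [[0, 0, -15, 0, 0, 0, 25], [0, 0, -40, 0, 0, 0, 25], [0, 0, -80, 0, 0, 0, 25], [0, 0, -120, 0, 0, 0, 25], [0, 0, -120, 0, 0, 0, 25], [0, 0, -120, 0, 0, 0, 25]]}' > rows.txt && python3 shift.py rows.txt 15
python3 - <<'E'
from h import *
C=np.array([595.1,-29.5,0]);ay=np.array([-.139,.99,0]);print(shift([*(C+118*ay)[:2],106]),C+118*ay)
E
```

```text
clock: 27.05
tcp_pos: [475.9, 254.6, -14.7]
ee_rot: [3.139, -0.001, 1.709]
contact_force: [0.1, 0.1, -0.2]
width: 70.1
grasp_force: 0.0
clock: 27.75
tcp_pos: [474.8, 254.1, -16.1]
ee_rot: [3.141, -0.0, 1.709]
contact_force: [0.5, -0.2, -0.0]
width: 35.7
grasp_force: 15.0
clock: 28.35
tcp_pos: [475.5, 254.5, 105.9]
ee_rot: [3.139, -0.001, 1.709]
contact_force: [-0.5, 0.2, -2.4]
width: 35.8
grasp_force: 15.0
[-1.79747254e+02  7.91988722e+01  2.06092352e-03] [578.698  87.32    0.   ]
```

```bash
echo '{"increments": [[-40, 18, 0, 0, 0, 0, 25], [-80, 36, 0, 0, 0, 0, 25], [-120, 53, 0, 0, 0, 0, 25], [-150, 66, 0, 0, 0, 0, 25], [-170, 75, 0, 0, 0, 0, 25], [-179.7, 79.2, 0, 0, 0, 0, 25], [-179.7, 79.2, 0, 0, 0, 0, 25], [-179.7, 79.2, 20, 0, 0, 0, 25], [-179.7, 79.2, 45, 0, 0, 0, 25], [-179.7, 79.2, 65, 0, 0, 0, 25], [-179.7, 79.2, 73, 0, 0, 0, 25], [-179.7, 79.2, 73, 0, 0, 0, 25], [-179.7, 79.2, 73, 0, 0, 0, 25], [-179.7, 79.2, 73, 0, 0, 0, 25]]}' > rows.txt && python3 shift.py rows.txt 15; echo '{"increments": [[0, 0, 2, 0, 0, 0, 25], [0, 0, 4, 0, 0, 0, 25], [0, 0, 6, 0, 0, 0, 25], [0, 0, 6, 0, 0, 0, 25], [0, 0, 6, 0, 0, 0, 25]]}' > rows.txt && python3 shift.py rows.txt 15
```

```text
clock: 29.75
tcp_pos: [578.9, 87.4, 32.4]
ee_rot: [3.139, 0.0, 1.709]
contact_force: [-0.0, -0.9, -0.6]
width: 36.0
grasp_force: 15.0
clock: 30.25
tcp_pos: [577.8, 86.9, 24.7]
ee_rot: [-3.141, -0.0, 1.709]
contact_force: [0.6, -0.8, -0.6]
width: 35.7
grasp_force: 15.0
```

```bash
echo '{"increments": [[0, 0, 1, 0, 0, 0, 25], [0, 0, 2, 0, 0, 0, 25], [0, 0, 2.5, 0, 0, 0, 25], [0, 0, 2.5, 0, 0, 0, 25]]}' > rows.txt && python3 shift.py rows.txt 15; echo '{"increments": [[0, 0, 0, 0, 0, 0, 38], [0, 0, 0, 0, 0, 0, 42], [0, 0, 0, 0, 0, 0, 48], [0, 0, 0, 0, 0, 0, 52], [0, 0, 0, 0, 0, 0, 52], [0, 0, 0, 0, 0, 0, 52]]}' > rows.txt && python3 shift.py rows.txt 15
```

```text
clock: 30.65
tcp_pos: [578.0, 87.0, 22.9]
ee_rot: [3.142, 0.0, 1.709]
contact_force: [-1.3, -0.5, 2.9]
width: 36.0
grasp_force: 15.0
clock: 31.25
tcp_pos: [577.9, 87.0, 22.3]
ee_rot: [-3.142, -0.0, 1.709]
contact_force: [-0.1, 0.7, -0.0]
width: 51.7
grasp_force: 0.0
```

The short jar stands on the raised tier (contact at reported 22.9, as computed). Next, the tall jar near (559,289).

```bash
python3 - <<'E'
s=open("h.py").read()
s=s.replace('m=brown(im); m[236:]=0','m=(cv2.GaussianBlur(im[...,0].astype(np.float32)-im[...,2],(0,0),.7)>20).astype(np.uint8); m[236:]=0').replace("d<d.min()+8","d<d.min()+13")
open("h.py","w").write(s)
E
echo '{"increments": [[0, 0, -30, 0, 0, 0, 52], [0, 0, -70, 0, 0, 0, 52], [30, 1.5, -110, 0, 0, 0, 70], [70, 3, -148, 0, 0, 0, 70], [110, 5, -148, 0, 0, 0, 70], [150, 7, -148, 0, 0, 0, 70], [187, 9, -148, 0, 0, 0, 70], [187, 9, -148, 0, 0, 0, 70], [187, 9, -148, 0, 0, 0, 70], [187, 9, -148, 0, 0, 0, 70], [187, 9, -148, 0, 0, 0, 70], [187, 9, -148, 0, 0, 0, 70]]}' > rows.txt && python3 shift.py rows.txt 15|head -2
python3 - <<'E'
from h import *
for i in range(4): r.get_image("wrist")
im,k,C=jar(86);cv2.imwrite("pics/j2.png",im[:,:,::-1])
a=np.linspace(0,2*np.pi,9)
for z in(0,86): print([proj(k,[C[0]+18*np.cos(t),C[1]+18*np.sin(t),z]).round().astype(int).tolist() for t in a[:-1]])
d=im[...,0].astype(int)-im[...,2]
u,v=proj(k,[*C,43]).astype(int)
for y in range(v-28,v+34,3): print(y,' '.join("%3d"%x for x in im[y,u-26:u+27:2].mean(1)),'|',''.join('#' if x>20 else '.' for x in d[y,u-26:u+27]))
print(u-26)
E
```

```text
clock: 32.45
tcp_pos: [561.3, 272.4, 170.4]
blob [237 151  27  15 218] foot [559.6 276.8] res 7.4 top px [250. 182.] tcp [561.1 273.2 170.4] yaw 1.7084
tool shift to jar [ 3.8 -1.1 -0. ] dz to rep z=h-70: 154.4
[[263, 169], [261, 159], [252, 154], [242, 156], [238, 165], [240, 174], [249, 179], [258, 177]]
[[267, 184], [264, 172], [253, 166], [240, 169], [234, 180], [237, 192], [248, 198], [260, 195]]
145 109 108 108 109 109 109 110 111 113 113 110 128 171 178 176 179 177 177 177 180 178 182 178 178 178 177 179 | .....................................................
148 108 109 109 109 110 109 112 110 116 127 127 151 174 174 176 179 175 175 178 177 177 179 176 178 178 177 178 | .....................................................
151 108 111 109 117 119 116 133 134 131 142 138 129 101  94 100 114 147 167 176 174 171 175 175 175 171 169 171 | ........................##.##........................
154 109 109 111 117 131 116 115 110 101  69  40  42  44  48  39  42  47  76 136 132 117 124 124 125 115 111 114 | ..................#################..................
157 108 108 111 111 108
[... 2136 characters left out ...]
........................
196 126 128 129 127 127 127 125 126 128 125 123 122 124 123 126 124 126 125 125 125 123 125 124 122 121 126 124 | .....................................................
199 127 129 128 128 128 128 129 128 128 125 122 122 122 123 120 125 127 144 159 134 123 125 124 125 123 123 128 | .....................................................
202 126 128 130 128 127 126 126 127 125 125 123 124 124 126 127 139 154 176 183 172 166 167 178 178 168 164 169 | .....................................................
205 128 126 128 129 127 130 125 129 126 125 125 135 131 138 144 146 152 141 150 181 188 189 187 187 186 189 189 | .....................................................
224
```

```bash
cat >> h.py <<'E'
def see(u1,v1,u0,v0,h,n=1):
    "lid centre pixel at z=h, foot centre pixel at z=0 -> both world xy, height from them, tool shift"
    o=r.get_obs();k=cam("wrist",o);A,B=onz(k,(u1,v1),h),onz(k,(u0,v0),0);M=A*.6+B*.4
    W=Ro.from_euler("xyz",o["ee_rot"]).as_matrix();t=o["tcp_pos"]
    print("lid",A.round(1),"foot",B.round(1),"mean shift",(W.T@((M-t)*[1,1,0])).round(1),"tcp",t.round(1),"dz",(t[2]-(h-70)).round(1))
    X,e=tri([ray(k,(u1,v1)),(np.array([B[0],B[1],0.]),np.array([0,0,1.]))]);print("lid height over foot",X[2].round(1),e.round(1))
E
python3 - <<'E'
from h import *
see(251,176,250.5,164,86)
E
```

```text
lid [559.4 283.7  86. ] foot [559.1 280.8   0. ] mean shift [ 9.4 -0.5 -0. ] tcp [561.1 273.3 170.4] dz 154.4
lid height over foot 73.7 0.3
```

```bash
echo '{"increments": [[9.5, -0.5, 30, 0, 0, 0, 70], [9.5, -0.5, 65, 0, 0, 0, 70], [9.5, -0.5, 100, 0, 0, 0, 70], [9.5, -0.5, 130, 0, 0, 0, 70], [9.5, -0.5, 145, 0, 0, 0, 70], [9.5, -0.5, 154, 0, 0, 0, 70], [9.5, -0.5, 154, 0, 0, 0, 70], [9.5, -0.5, 154, 0, 0, 0, 70], [9.5, -0.5, 154, 0, 0, 0, 70], [9.5, -0.5, 154, 0, 0, 0, 25], [9.5, -0.5, 154, 0, 0, 0, 25], [9.5, -0.5, 154, 0, 0, 0, 25], [9.5, -0.5, 154, 0, 0, 0, 25], [9.5, -0.5, 154, 0, 0, 0, 25], [9.5, -0.5, 154, 0, 0, 0, 25]]}' > rows.txt && python3 shift.py rows.txt 15;python3 - <<'E'
from h import *
im=r.get_image("wrist");o=r.get_obs();print(o["tcp_pos"]);k=cam("wrist",o)
C=np.array([595.1,-29.5,0]);ay=np.array([-.139,.99,0]);S=C-54*ay;print(S,shift([S[0],S[1],o["tcp_pos"][2]+105]))
E
echo '{"increments": [[0, 0, -15, 0, 0, 0, 25], [0, 0, -40, 0, 0, 0, 25], [0, 0, -75, 0, 0, 0, 25], [0, 0, -105, 0, 0, 0, 25], [0, 0, -105, 0, 0, 0, 25], [0, 0, -105, 0, 0, 0, 25]]}' > rows.txt && python3 shift.py rows.txt 15
```

```text
clock: 34.3
tcp_pos: [559.2, 282.8, 16.3]
ee_rot: [-3.141, 0.0, 1.709]
contact_force: [0.1, 0.0, -0.5]
width: 35.9
grasp_force: 15.0
[559.21356728 282.80041083  16.33074849]
[602.606 -82.96    0.   ] [-368.25180936   -7.34599544 -105.00106002]
clock: 34.95
tcp_pos: [559.7, 283.0, 122.5]
ee_rot: [3.14, -0.0, 1.709]
contact_force: [0.6, 0.3, -1.5]
width: 36.0
grasp_force: 15.0
```

```bash
echo '{"increments": [[-40, 0, 0, 0, 0, 0, 25], [-80, -1, 0, 0, 0, 0, 25], [-120, -2, 0, 0, 0, 0, 25], [-160, -3, 0, 0, 0, 0, 25], [-200, -4, 0, 0, 0, 0, 25], [-240, -5, 0, 0, 0, 0, 25], [-280, -6, 0, 0, 0, 0, 25], [-320, -7, 0, 0, 0, 0, 25], [-350, -7.3, 0, 0, 0, 0, 25], [-368, -7.3, 0, 0, 0, 0, 25], [-368, -7.3, 0, 0, 0, 0, 25], [-368, -7.3, 0, 0, 0, 0, 25], [-368, -7.3, 25, 0, 0, 0, 25], [-368, -7.3, 50, 0, 0, 0, 25], [-368, -7.3, 75, 0, 0, 0, 25], [-368, -7.3, 90, 0, 0, 0, 25], [-368, -7.3, 95, 0, 0, 0, 25], [-368, -7.3, 95, 0, 0, 0, 25], [-368, -7.3, 95, 0, 0, 0, 25]]}' > rows.txt && python3 shift.py rows.txt 15; echo '{"increments": [[0, 0, 2, 0, 0, 0, 25], [0, 0, 4, 0, 0, 0, 25], [0, 0, 5, 0, 0, 0, 25], [0, 0, 5, 0, 0, 0, 25], [0, 0, 5, 0, 0, 0, 25]]}' > rows.txt && python3 shift.py rows.txt 15
```

```text
clock: 36.85
tcp_pos: [603.7, -82.6, 27.7]
ee_rot: [3.14, 0.001, 1.709]
contact_force: [0.2, 0.1, -0.2]
width: 35.7
grasp_force: 15.0
clock: 37.35
tcp_pos: [602.6, -82.8, 21.4]
ee_rot: [-3.142, -0.0, 1.709]
contact_force: [-0.9, -0.6, -0.9]
width: 35.6
grasp_force: 15.0
```

```bash
echo '{"increments": [[0, 0, 1, 0, 0, 0, 25], [0, 0, 1.5, 0, 0, 0, 25], [0, 0, 1.5, 0, 0, 0, 25]]}' > rows.txt && python3 shift.py rows.txt 15|grep -E 'tcp|cont'; echo '{"increments": [[0, 0, 0, 0, 0, 0, 38], [0, 0, 0, 0, 0, 0, 42], [0, 0, 0, 0, 0, 0, 48], [0, 0, 0, 0, 0, 0, 52], [0, 0, 0, 0, 0, 0, 52], [0, 0, -30, 0, 0, 0, 52], [0, 0, -70, 0, 0, 0, 52], [-30, -8, -110, 0, 0, 0, 70], [-70, -18, -149, 0, 0, 0, 70], [-110, -30, -149, 0, 0, 0, 70], [-150, -42, -149, 0, 0, 0, 70], [-190, -52, -149, 0, 0, 0, 70], [-207, -57, -149, 0, 0, 0, 70], [-207, -57, -149, 0, 0, 0, 70], [-207, -57, -149, 0, 0, 0, 70], [-207, -57, -149, 0, 0, 0, 70], [-207, -57, -149, 0, 0, 0, 70]]}' > rows.txt && python3 shift.py rows.txt 15|grep -E 'tcp|wid'
cat >> h.py <<'E'
def dump(h,name):
    for i in range(5): r.get_image("wrist")
    im,k=snap("wrist",name);o=r.get_obs();d=cv2.GaussianBlur(im[...,0].astype(np.float32)-im[...,2],(0,0),.7); m=(d>20).astype(np.uint8); m[236:]=0
    print("tcp",o["tcp_pos"].round(1),[(s[:5].tolist()) for c,s in blobs(m,40) if s[1]>60 and 100<c[0]<400])
    W=Ro.from_euler("xyz",o["ee_rot"]).as_matrix(); u,v=proj(k,o["tcp_pos"]*[1,1,0]+W@[15,0,0]+[0,0,h/2]).astype(int);u0=u-40
    B=[s for c,s in blobs(m,40) if s[1]>60 and 100<c[0]<400]
    if B: s=min(B,key=lambda s:abs(s[0]+s[2]/2-u)+abs(s[1]-v)); u0=int(s[0]+s[2]/2-27); v=s[1]+23
    for y in range(v-28,v+34,3): print(y,' '.join("%3d"%x for x in im[y,u0:u0+56:2].mean(1)),'|',''.join('#' if x>20 else '.' for x in d[y,u0:u0+56]))
    print("u0",u0)
E
python3 - <<'E'
from h import *
dump(86,"j3")
E
```

```text
tcp_pos: [602.9, -82.8, 21.3]
contact_force: [-3.9, 0.4, 5.8]
tcp_pos: [575.0, -294.1, 168.8]
width: 69.8
tcp [ 574.8 -295.2  168.9] [[140, 126, 23, 28, 290], [239, 148, 27, 15, 204], [282, 156, 52, 48, 529], [157, 221, 25, 15, 248]]
143 107 107 107 107 105 106 108 106 106 121 145 166 171 171 173 171 171 172 172 174 171 169 169 169 170 171 174 171 | ........................................................
146 106 106 108 107 105 108 108 105 103 102 107 116 137 160 155 156 164 172 173 172 171 170 171 170 173 172 173 170 | ........................................................
149 106 109 106 108 105 109 107 103 103 102  89  64  47  52  46  55  77 110 153 170 171 169 171 170 172 172 173 172 | ......................############......................
152 107 108 110 108 104 108 105 104  97  66  43  38  41  34  40  37  40  40  63 116 142 144 145 159 163 150 149 165 | ..................####################..................
155 108 107 110 109 109 110 107  99  68  46  39  51  63  62  57  62  58  53  47  49  83 105 104 106 109 106 106 117 | ................########################........
[... 2115 characters left out ...]
3 120 121 123 119 119 119 117 118 119 123 124 120 118 122 122 122 119 121 118 121 121 117 120 119 120 121 120 | ........................................................
197 124 120 120 122 119 117 120 119 118 120 121 123 133 132 129 134 135 136 129 118 117 120 120 119 121 119 121 115 | ........................................................
200 120 121 120 120 119 117 119 118 120 121 141 169 178 178 182 182 180 182 165 137 124 122 125 135 133 125 123 111 | ........................................................
203 122 119 124 119 118 119 117 116 122 139 167 182 179 182 185 184 182 181 182 180 178 175 175 181 181 172 146 128 | ........................................................
u0 225
```

Run:
```python
from h import *
see(253,173.3,252.5,160.3,86)
```

```text
lid [ 574.8 -281.2   86. ] foot [ 574.8 -282.     0. ] mean shift [13.5  1.9 -0. ] tcp [ 574.8 -295.2  168.9] dz 152.9
lid height over foot 82.7 0.1
```

```bash
echo '{"increments": [[13.5, 1.9, 30, 0, 0, 0, 70], [13.5, 1.9, 65, 0, 0, 0, 70], [13.5, 1.9, 100, 0, 0, 0, 70], [13.5, 1.9, 130, 0, 0, 0, 70], [13.5, 1.9, 145, 0, 0, 0, 70], [13.5, 1.9, 153, 0, 0, 0, 70], [13.5, 1.9, 153, 0, 0, 0, 70], [13.5, 1.9, 153, 0, 0, 0, 70], [13.5, 1.9, 153, 0, 0, 0, 70], [13.5, 1.9, 153, 0, 0, 0, 25], [13.5, 1.9, 153, 0, 0, 0, 25], [13.5, 1.9, 153, 0, 0, 0, 25], [13.5, 1.9, 153, 0, 0, 0, 25], [13.5, 1.9, 153, 0, 0, 0, 25], [13.5, 1.9, 153, 0, 0, 0, 25]]}' > rows.txt && python3 shift.py rows.txt 15;python3 - <<'E'
from h import *
o=r.get_obs()
C=np.array([595.1,-29.5,0]);ay=np.array([-.139,.99,0]);S=C-94*ay;print(S,shift([S[0],S[1],o["tcp_pos"][2]+105]))
E
echo '{"increments": [[0, 0, -15, 0, 0, 0, 25], [0, 0, -40, 0, 0, 0, 25], [0, 0, -75, 0, 0, 0, 25], [0, 0, -105, 0, 0, 0, 25], [0, 0, -105, 0, 0, 0, 25], [0, 0, -105, 0, 0, 0, 25]]}' > rows.txt && python3 shift.py rows.txt 15 | grep -E 'tcp|wid|cont'
```

```text
clock: 41.15
tcp_pos: [574.7, -282.0, 15.9]
ee_rot: [-3.142, 0.0, 1.709]
contact_force: [-0.5, -0.8, -0.1]
width: 35.8
grasp_force: 15.0
[ 608.166 -122.56     0.   ] [ 153.2798741    55.08900056 -105.00199426]
tcp_pos: [575.1, -282.1, 122.0]
contact_force: [-0.1, 0.3, -1.9]
width: 35.8
```

```bash
echo '{"increments": [[40, 14, 0, 0, 0, 0, 25], [80, 28, 0, 0, 0, 0, 25], [120, 43, 0, 0, 0, 0, 25], [145, 52, 0, 0, 0, 0, 25], [152.8, 55, 0, 0, 0, 0, 25], [152.8, 55, 0, 0, 0, 0, 25], [152.8, 55, 0, 0, 0, 0, 25], [152.8, 55, 0, 0, 0, 0, 25], [152.8, 55, 25, 0, 0, 0, 25], [152.8, 55, 50, 0, 0, 0, 25], [152.8, 55, 75, 0, 0, 0, 25], [152.8, 55, 90, 0, 0, 0, 25], [152.8, 55, 95, 0, 0, 0, 25], [152.8, 55, 98, 0, 0, 0, 25], [152.8, 55, 100, 0, 0, 0, 25], [152.8, 55, 101, 0, 0, 0, 25], [152.8, 55, 101, 0, 0, 0, 25], [152.8, 55, 101, 0, 0, 0, 25]]}' > rows.txt && python3 shift.py rows.txt 15
```

```text
clock: 43.55
tcp_pos: [608.9, -123.2, 20.9]
ee_rot: [3.14, 0.001, 1.709]
contact_force: [-0.4, 0.4, -0.8]
width: 35.6
grasp_force: 15.0
```

```bash
echo '{"increments": [[0, 0, 1, 0, 0, 0, 25], [0, 0, 1, 0, 0, 0, 25]]}' > rows.txt && python3 shift.py rows.txt 15|grep -E 'tcp|cont'; echo '{"increments": [[0, 0, 0, 0, 0, 0, 38], [0, 0, 0, 0, 0, 0, 42], [0, 0, 0, 0, 0, 0, 48], [0, 0, 0, 0, 0, 0, 52], [0, 0, 0, 0, 0, 0, 52], [0, 0, -30, 0, 0, 0, 52], [0, 0, -70, 0, 0, 0, 52], [-30, -20, -110, 0, 0, 0, 70], [-60, -40, -148, 0, 0, 0, 70], [-100, -62, -148, 0, 0, 0, 70], [-140, -86, -148, 0, 0, 0, 70], [-180, -111, -148, 0, 0, 0, 70], [-220, -136, -148, 0, 0, 0, 70], [-260, -160, -148, 0, 0, 0, 70], [-277, -171, -148, 0, 0, 0, 70], [-277, -171, -148, 0, 0, 0, 70], [-277, -171, -148, 0, 0, 0, 70], [-277, -171, -148, 0, 0, 0, 70]]}' > rows.txt && python3 shift.py rows.txt 15|grep -E 'tcp|wid'
python3 - <<'E'
from h import *
dump(86,"j4")
E
```

```text
tcp_pos: [609.1, -123.4, 20.8]
contact_force: [-2.2, -0.1, 6.3]
tcp_pos: [477.4, -419.8, 166.7]
width: 70.0
tcp [ 477.3 -420.3  167. ] [[239, 144, 27, 13, 181]]
139 140 107 103 106 103 102 104 104 105 103 129 168 171 169 170 172 171 172 170 169 171 170 172 174 171 172 171 173 | ........................................................
142 169 154 115 103 103 104 103 102 105 104 105 129 150 158 161 165 167 171 169 168 171 172 173 173 170 172 172 174 | ........................................................
145 168 163 134 107 104 101 101 104 103  91  79  54  47  54  48  66  93 128 162 169 172 171 172 172 169 171 172 173 | .....................############.......................
148 144 120 107 103 103 103 100  96  91  56  41  37  43  44  43  41  34  50  90 149 170 172 172 170 169 173 173 173 | .................####################...................
151 103 100 103 104 102 100 100  92  56  45  48  60  62  70  69  65  55  50  50  91 155 165 168 169 164 165 165 169 | ...............########################.................
154 102 103 105 107 100 102 100  74  58  72  90 102 107 109 108 
[... 2042 characters left out ...]
8 119 118 118 116 117 119 117 118 117 117 118 118 119 118 118 119 117 121 119 117 118 118 119 117 114 118 118 | ........................................................
193 119 121 121 118 117 116 119 120 119 119 116 117 119 117 117 115 118 118 118 115 117 117 119 117 118 116 119 118 | ........................................................
196 120 119 116 117 116 114 122 121 116 117 115 117 117 119 120 121 118 120 118 117 117 118 118 119 117 117 117 117 | ........................................................
199 120 116 118 117 117 118 120 120 118 118 119 121 145 159 171 174 173 158 134 116 116 119 121 118 117 120 119 129 | ........................................................
u0 225
```

Run:
```python
from h import *
see(252,169.5,251.5,156.5,86)
```

```text
lid [ 475.6 -402.    86. ] foot [ 475.2 -401.7    0. ] mean shift [18.5  0.7 -0. ] tcp [ 477.3 -420.3  167. ] dz 151.0
lid height over foot 87.3 0.2
```

```bash
echo '{"increments": [[18.5, 0.7, 30, 0, 0, 0, 70], [18.5, 0.7, 65, 0, 0, 0, 70], [18.5, 0.7, 100, 0, 0, 0, 70], [18.5, 0.7, 130, 0, 0, 0, 70], [18.5, 0.7, 145, 0, 0, 0, 70], [18.5, 0.7, 151, 0, 0, 0, 70], [18.5, 0.7, 151, 0, 0, 0, 70], [18.5, 0.7, 151, 0, 0, 0, 70], [18.5, 0.7, 151, 0, 0, 0, 70], [18.5, 0.7, 151, 0, 0, 0, 25], [18.5, 0.7, 151, 0, 0, 0, 25], [18.5, 0.7, 151, 0, 0, 0, 25], [18.5, 0.7, 151, 0, 0, 0, 25], [18.5, 0.7, 151, 0, 0, 0, 25], [18.5, 0.7, 151, 0, 0, 0, 25]]}' > rows.txt && python3 shift.py rows.txt 15;python3 - <<'E'
from h import *
o=r.get_obs()
C=np.array([595.1,-29.5,0]);ay=np.array([-.139,.99,0]);S=C-134.5*ay;print(S,shift([S[0],S[1],o["tcp_pos"][2]+105]))
E
echo '{"increments": [[0, 0, -15, 0, 0, 0, 25], [0, 0, -40, 0, 0, 0, 25], [0, 0, -75, 0, 0, 0, 25], [0, 0, -105, 0, 0, 0, 25], [0, 0, -105, 0, 0, 0, 25], [0, 0, -105, 0, 0, 0, 25]]}' > rows.txt && python3 shift.py rows.txt 15 | grep -E 'tcp|wid|cont'
```

```text
clock: 47.35
tcp_pos: [475.1, -402.5, 15.9]
ee_rot: [3.142, -0.0, 1.709]
contact_force: [-0.3, 1.0, -0.3]
width: 35.7
grasp_force: 15.0
[ 613.7955 -162.655     0.    ] [ 218.46445947  170.39028212 -104.98572658]
tcp_pos: [475.3, -402.8, 122.0]
contact_force: [-0.3, 0.2, -1.8]
width: 35.8
```

```bash
echo '{"increments": [[40, 32, 0, 0, 0, 0, 25], [78, 62, 0, 0, 0, 0, 25], [116, 92, 0, 0, 0, 0, 25], [154, 122, 0, 0, 0, 0, 25], [190, 150, 0, 0, 0, 0, 25], [212, 168, 0, 0, 0, 0, 25], [218, 170.4, 0, 0, 0, 0, 25], [218, 170.4, 0, 0, 0, 0, 25], [218, 170.4, 0, 0, 0, 0, 25], [218, 170.4, 0, 0, 0, 0, 25], [218, 170.4, 25, 0, 0, 0, 25], [218, 170.4, 45, 0, 0, 0, 25], [218, 170.4, 50, 0, 0, 0, 25], [218, 170.4, 50, 0, 0, 0, 25]]}' > rows.txt && python3 shift.py rows.txt 15; echo '{"increments": [[0, 0, 15, 0, 0, 0, 25], [0, 0, 30, 0, 0, 0, 25], [0, 0, 40, 0, 0, 0, 25], [0, 0, 46, 0, 0, 0, 25], [0, 0, 49, 0, 0, 0, 25], [0, 0, 51, 0, 0, 0, 25], [0, 0, 51, 0, 0, 0, 25], [0, 0, 51, 0, 0, 0, 25]]}' > rows.txt && python3 shift.py rows.txt 15
```

```text
clock: 49.35
tcp_pos: [612.6, -163.8, 69.8]
ee_rot: [-3.139, -0.001, 1.707]
contact_force: [0.5, 0.4, -1.6]
width: 35.7
grasp_force: 15.0
clock: 50.15
tcp_pos: [614.1, -163.3, 20.8]
ee_rot: [3.141, 0.0, 1.709]
contact_force: [-2.3, 0.6, 3.9]
width: 35.7
grasp_force: 15.0
```

```bash
echo '{"increments": [[0, 0, 0, 0, 0, 0, 38], [0, 0, 0, 0, 0, 0, 42], [0, 0, 0, 0, 0, 0, 48], [0, 0, 0, 0, 0, 0, 52], [0, 0, 0, 0, 0, 0, 52], [0, 0, -30, 0, 0, 0, 52], [0, 0, -70, 0, 0, 0, 52], [-20, -35, -110, 0, 0, 0, 70], [-40, -70, -130, 0, 0, 0, 70], [-60, -110, -130, 0, 0, 0, 70], [-80, -150, -130, 0, 0, 0, 70], [-102, -189, -130, 0, 0, 0, 70], [-102, -189, -130, 0, 0, 0, 70], [-102, -189, -130, 0, 0, 0, 70], [-102, -189, -130, 0, 0, 0, 70], [-102, -189, -130, 0, 0, 0, 70]]}' > rows.txt && python3 shift.py rows.txt 15|grep -E 'tcp|wid'
python3 - <<'E'
from h import *
dump(52,"j5")
E
```

```text
tcp_pos: [441.5, -289.5, 149.8]
width: 70.2
tcp [ 441.  -289.8  149.7] [[237, 146, 23, 9, 91]]
141 122 109 109 107 108 104 106 109 108 107 110 127 151 169 172 172 174 172 169 173 174 171 174 173 172 170 172 175 | ........................................................
144 170 142 108 106 107 107 104 108 105 111 107 105 110 124 157 170 174 171 173 175 175 172 175 175 172 173 172 174 | ........................................................
147 171 140 108 107 106 105 106 107 105 101  94  77  62  50  54  81 110 138 165 173 173 173 175 172 171 172 174 175 | .......................#########........................
150 124 108 106 109 108 105 106 108  98  73  52  57  67  69  66  65  58  56  92 150 171 173 174 174 172 173 174 173 | ..................###################...................
153 110 106 107 109 106 107 107  99  70  76  93 107 109 110 108 106  98  85  70  79 145 170 156 159 165 165 166 160 | ................###.................###.................
156 108 108 104 107 107 105 105  85  94 110 115 115 113 111 110 111 112 113 106  87 107 144 115 109 109 107 114 110 | ............
[... 1976 characters left out ...]
0 123 119 122 121 121 124 122 123 118 119 119 120 118 120 122 121 121 123 126 151 137 121 125 122 123 121 123 | ........................................................
195 122 123 121 120 120 121 122 119 122 120 118 120 122 121 119 120 121 119 122 124 131 123 123 123 125 120 121 122 | ........................................................
198 121 121 121 121 119 121 121 122 120 120 121 119 119 117 121 122 123 121 121 124 121 121 122 122 122 121 124 122 | ........................................................
201 122 119 121 121 120 123 122 122 117 118 121 120 121 120 122 135 145 151 141 138 135 123 124 124 122 123 123 124 | ........................................................
u0 221
```

Run:
```python
from h import *
see(248.5,166.7,248,159.2,52)
```

```text
lid [ 435.5 -272.2   52. ] foot [ 434.4 -272.7    0. ] mean shift [18.  -3.5  0. ] tcp [ 441.  -289.8  149.7] dz 167.7
lid height over foot 50.4 0.6
```

```bash
echo '{"increments": [[18, -3.5, 35, 0, 0, 0, 70], [18, -3.5, 70, 0, 0, 0, 70], [18, -3.5, 110, 0, 0, 0, 70], [18, -3.5, 140, 0, 0, 0, 70], [18, -3.5, 155, 0, 0, 0, 70], [18, -3.5, 163, 0, 0, 0, 70], [18, -3.5, 167, 0, 0, 0, 70], [18, -3.5, 167, 0, 0, 0, 70], [18, -3.5, 167, 0, 0, 0, 70], [18, -3.5, 167, 0, 0, 0, 25], [18, -3.5, 167, 0, 0, 0, 25], [18, -3.5, 167, 0, 0, 0, 25], [18, -3.5, 167, 0, 0, 0, 25], [18, -3.5, 167, 0, 0, 0, 25], [18, -3.5, 167, 0, 0, 0, 25]]}' > rows.txt && python3 shift.py rows.txt 15;python3 - <<'E'
from h import *
o=r.get_obs()
C=np.array([595.1,-29.5,0]);ay=np.array([-.139,.99,0]);S=C+70*ay;print(S,shift([S[0],S[1],o["tcp_pos"][2]+140]))
E
echo '{"increments": [[0, 0, -15, 0, 0, 0, 25], [0, 0, -40, 0, 0, 0, 25], [0, 0, -75, 0, 0, 0, 25], [0, 0, -110, 0, 0, 0, 25], [0, 0, -140, 0, 0, 0, 25], [0, 0, -140, 0, 0, 0, 25], [0, 0, -140, 0, 0, 0, 25]]}' > rows.txt && python3 shift.py rows.txt 15 | grep -E 'tcp|wid|cont'
```

```text
clock: 53.55
tcp_pos: [434.8, -272.8, -17.1]
ee_rot: [3.142, 0.0, 1.709]
contact_force: [0.3, 0.2, 1.0]
width: 35.9
grasp_force: 15.0
[585.37  39.8    0.  ] [ 288.94979903  192.18860847 -139.98866558]
tcp_pos: [435.0, -273.1, 123.8]
contact_force: [-0.5, -0.0, -1.2]
width: 35.5
```

```bash
echo '{"increments": [[40, 27, 0, 0, 0, 0, 25], [80, 53, 0, 0, 0, 0, 25], [120, 80, 0, 0, 0, 0, 25], [160, 106, 0, 0, 0, 0, 25], [200, 133, 0, 0, 0, 0, 25], [240, 160, 0, 0, 0, 0, 25], [270, 180, 0, 0, 0, 0, 25], [289, 192, 0, 0, 0, 0, 25], [289, 192, 0, 0, 0, 0, 25], [289, 192, 0, 0, 0, 0, 25], [289, 192, 0, 0, 0, 0, 25], [289, 192, 25, 0, 0, 0, 25], [289, 192, 50, 0, 0, 0, 25], [289, 192, 75, 0, 0, 0, 25], [289, 192, 90, 0, 0, 0, 25], [289, 192, 90, 0, 0, 0, 25], [289, 192, 90, 0, 0, 0, 25]]}' > rows.txt && python3 shift.py rows.txt 15; echo '{"increments": [[0, 0, 4, 0, 0, 0, 25], [0, 0, 8, 0, 0, 0, 25], [0, 0, 10, 0, 0, 0, 25], [0, 0, 11.5, 0, 0, 0, 25], [0, 0, 12, 0, 0, 0, 25], [0, 0, 12, 0, 0, 0, 25]]}' > rows.txt && python3 shift.py rows.txt 15
```

```text
clock: 55.95
tcp_pos: [585.3, 39.3, 33.3]
ee_rot: [3.141, 0.0, 1.708]
contact_force: [0.9, 0.4, -0.5]
width: 35.5
grasp_force: 15.0
clock: 56.55
tcp_pos: [585.3, 39.9, 21.9]
ee_rot: [-3.141, 0.0, 1.709]
contact_force: [-3.4, -0.8, 5.5]
width: 35.7
grasp_force: 15.0
```

All five jars are placed. Release, rise to the earlier viewpoint, and check the cover and jars.

```bash
echo '{"increments": [[0, 0, 0, 0, 0, 0, 38], [0, 0, 0, 0, 0, 0, 42], [0, 0, 0, 0, 0, 0, 48], [0, 0, 0, 0, 0, 0, 52], [0, 0, 0, 0, 0, 0, 52], [0, 0, -40, 0, 0, 0, 52], [0, 0, -90, 0, 0, 0, 52], [-10, -30, -140, 0, 0, 0, 95], [-15, -60, -190, 0, 0, 0, 95], [-20, -90, -240, 0, 0, 0, 95], [-27, -120, -290, 0, 0, 0, 95], [-27, -150.4, -330, 0, 0, 0, 95], [-27, -150.4, -343, 0, 0, 0, 95], [-27, -150.4, -343, 0, 0, 0, 95], [-27, -150.4, -343, 0, 0, 0, 95], [-27, -150.4, -343, 0, 0, 0, 95]]}' > rows.txt && python3 shift.py rows.txt 15|grep -E 'tcp|wid'
python3 - <<'E'
from h import *
for i in range(6): r.get_image("wrist")
im,k=snap("wrist","w11");o=r.get_obs();print(o["tcp_pos"],o["ee_rot"])
b=cv2.GaussianBlur(im[...,2].astype(float)-im[...,0],(0,0),.8);t=2;z=64
L,R=[],[]
for v in list(range(66,130,3))+list(range(212,232,3)):
    try:
        l=225+edge(b[v,225:262],t);rr=282-edge(b[v,282:245:-1],t)
        if abs(rr-l-36)<5: L.append(onz(k,(l,v),z));R.append(onz(k,(rr,v),z))
    except Exception: pass
L,R=np.array(L),np.array(R);cl,cr=np.polyfit(L[:,1],L[:,0],1),np.polyfit(R[:,1],R[:,0],1);print(len(L),cl,cr)
T=np.mean([onz(k,(u,50+edge(b[50:80,u],t)),z) for u in range(242,265,2)],0);B=np.mean([onz(k,(u,250-edge(b[250:225:-1,u],t)),z) for u in range(245,262,2)],0)
print("T",T,"B",B,np.linalg.norm(T-B))
y0=(T[1]+B[1])/2;print("centre",(np.polyval(cl,y0)+np.polyval(cr,y0))/2,y0,"yaw",-np.arctan((cl[0]+cr[0])/2))
sc,ks=snap("scene","scene11");sd,kd=snap("side","side11")
C=np.array([595.1,-29.5,0]);ay=np.array([-.139,.99,0])
cs=[]
for q,kk in((sc,ks),(sd,kd)):
    u,v=proj(kk,C+[-60,0,60]).astype(int);cs.append(cv2.resize(q[v-65:v+65,u-60:u+60],(400,433),interpolation=cv2.INTER_CUBIC))
cv2.imwrite("pics/fin.png",np.hstack(cs)[:,:,::-1])
E
```

```text
tcp_pos: [439.7, -7.5, 362.2]
width: 95.0
[439.87780159  -7.4957159  362.9649633 ] [-3.13996818e+00 -4.73572027e-04  1.70896864e+00]
29 [-1.41942658e-01  4.07611450e+02] [-1.41239525e-01  4.72382357e+02]
T [420.34063043 150.87385857  64.        ] B [ 465.78401058 -172.08208935   64.        ] 326.13746349056674
centre 441.4983516978373 -10.60411539088237 yaw 0.14065610506700377
```

The cover hasn't moved: centre (441.5,-10.6), yaw 0.14. I'll regrip it exactly as released.

```bash
echo '{"increments": [[-0.3, 1, 50, 0, 0, 0, 95], [-0.3, 1, 100, 0, 0, 0, 95], [-0.3, 1, 150, 0, 0, 0, 95], [-0.3, 1, 200, 0, 0, 0, 95], [-0.3, 1, 250, 0, 0, 0, 95], [-0.3, 1, 290, 0, 0, 0, 95], [-0.3, 1, 320, 0, 0, 0, 95], [-0.3, 1, 345, 0, 0, 0, 95], [-0.3, 1, 360, 0, 0, 0, 95], [-0.3, 1, 368, 0, 0, 0, 95], [-0.3, 1, 368, 0, 0, 0, 95], [-0.3, 1, 368, 0, 0, 0, 95], [-0.3, 1, 368, 0, 0, 0, 95], [-0.3, 1, 368, 0, 0, 0, 95]]}' > rows.txt && python3 shift.py rows.txt 15
python3 - <<'E'
from h import *
print(shift((440.9,-7.7,-11.2)))
E
```

```text
clock: 60.0
tcp_pos: [441.9, -7.9, -3.0]
ee_rot: [3.139, 0.001, 1.709]
contact_force: [-0.6, -0.3, 0.4]
width: 95.0
grasp_force: 0.0
[ 0.29221426 -0.98416984  8.19254267]
```

```bash
echo '{"increments": [[0, 0, 3, 0, 0, 0, 95], [0, 0, 6, 0, 0, 0, 95], [0, 0, 6, 0, 0, 0, 95], [0, 0, 6, 0, 0, 0, 95], [0, 0, 6, 0, 0, 0, 60], [0, 0, 6, 0, 0, 0, 60], [0, 0, 6, 0, 0, 0, 60], [0, 0, 6, 0, 0, 0, 60], [0, 0, 6, 0, 0, 0, 60]]}' > rows.txt && python3 shift.py rows.txt 27 | grep -E 'tcp|wid|cont'; echo '{"increments": [[0, 0, 0, 0, 0, 0, 35], [0, 0, 0, 0, 0, 0, 35], [0, 0, 0, 0, 0, 0, 35], [0, 0, 0, 0, 0, 0, 35], [0, 0, 0, 0, 0, 0, 35], [0, 0, 0, 0, 0, 0, 35], [0, 0, 0, 0, 0, 0, 35]]}' > rows.txt && python3 shift.py rows.txt 28
python3 - <<'E'
from h import *
print(shift((594.9,-26.7,r.get_obs()["tcp_pos"][2]+160)))
E
```

```text
tcp_pos: [440.9, -7.8, -10.1]
contact_force: [-0.0, -0.3, -0.3]
width: 62.0
clock: 61.6
tcp_pos: [441.1, -7.7, -9.8]
ee_rot: [3.141, -0.0, 1.709]
contact_force: [-1.4, 1.1, 4.6]
width: 41.2
grasp_force: 28.0
[ -39.94812103  149.74784976 -159.96905819]
```

```bash
echo '{"increments": [[0, 0, -10, 0, 0, 0, 35], [0, 0, -30, 0, 0, 0, 35], [0, 0, -60, 0, 0, 0, 35], [0, 0, -95, 0, 0, 0, 35], [0, 0, -130, 0, 0, 0, 35], [0, 0, -160, 0, 0, 0, 35], [0, 0, -160, 0, 0, 0, 35], [-5, 20, -160, 0, 0, 0, 35], [-12, 45, -160, 0, 0, 0, 35], [-20, 75, -160, 0, 0, 0, 35], [-28, 105, -160, 0, 0, 0, 35], [-36, 135, -160, 0, 0, 0, 35], [-40, 149.7, -160, 0, 0, 0, 35], [-40, 149.7, -160, 0, 0, 0, 35], [-40, 149.7, -160, 0, 0, 0, 35], [-40, 149.7, -160, 0, 0, 0, 35], [-40, 149.7, -160, 0, 0, 0, 35], [-40, 149.7, -160, 0, 0, 0, 35]]}' > rows.txt && python3 shift.py rows.txt 28
python3 - <<'E'
from h import *
for i in range(4): r.get_image("side")
print(r.get_obs()["tcp_pos"],r.get_obs()["width"],shift((594.9,-26.7,24.2)))
E
```

```text
clock: 63.4
tcp_pos: [594.2, -26.7, 150.0]
ee_rot: [3.141, 0.0, 1.709]
contact_force: [0.4, 0.9, -2.4]
width: 41.3
grasp_force: 28.0
[594.59464154 -26.75488169 150.11274404] 41.11676710363202 [3.05405935e-02 2.60668640e-01 1.25912853e+02]
```

```bash
echo '{"increments": [[0, 0.3, 20, 0, 0, 0, 35], [0, 0.3, 40, 0, 0, 0, 35], [0, 0.3, 55, 0, 0, 0, 35], [0, 0.3, 65, 0, 0, 0, 35], [0, 0.3, 65, 0, 0, 0, 35], [0, 0.3, 65, 0, 0, 0, 35], [0, 0.3, 65, 0, 0, 0, 35], [0, 0.3, 65, 0, 0, 0, 35]]}' > rows.txt && python3 shift.py rows.txt 28|grep -E 'tcp|cont|wid'; echo '{"increments": [[0, 0, 5, 0, 0, 0, 35], [0, 0, 10, 0, 0, 0, 35], [0, 0, 15, 0, 0, 0, 35], [0, 0, 20, 0, 0, 0, 35], [0, 0, 25, 0, 0, 0, 35], [0, 0, 30, 0, 0, 0, 35], [0, 0, 35, 0, 0, 0, 35], [0, 0, 40, 0, 0, 0, 35], [0, 0, 40, 0, 0, 0, 35], [0, 0, 40, 0, 0, 0, 35]]}' > rows.txt && python3 shift.py rows.txt 28|grep -E 'tcp|cont|wid'
```

```text
tcp_pos: [595.8, -26.9, 86.1]
contact_force: [-0.8, -0.8, -3.0]
width: 41.3
tcp_pos: [594.9, -26.7, 44.7]
contact_force: [-0.1, -0.7, -1.8]
width: 41.1
```

```bash
echo '{"increments": [[0, 0, 2, 0, 0, 0, 35], [0, 0, 4, 0, 0, 0, 35], [0, 0, 6, 0, 0, 0, 35], [0, 0, 8, 0, 0, 0, 35], [0, 0, 8, 0, 0, 0, 35], [0, 0, 8, 0, 0, 0, 35]]}' > rows.txt && python3 shift.py rows.txt 28|grep -E 'tcp|cont|wid';echo '{"increments": [[0, 0, 2, 0, 0, 0, 35], [0, 0, 4, 0, 0, 0, 35], [0, 0, 6, 0, 0, 0, 35], [0, 0, 8, 0, 0, 0, 35], [0, 0, 10, 0, 0, 0, 35], [0, 0, 10, 0, 0, 0, 35], [0, 0, 10, 0, 0, 0, 35]]}' > rows.txt && python3 shift.py rows.txt 28|grep -E 'tcp|cont|wid'
```

```text
tcp_pos: [594.9, -26.7, 36.7]
contact_force: [-0.6, 0.3, -2.3]
width: 41.3
tcp_pos: [594.9, -26.7, 26.8]
contact_force: [0.3, 0.0, -1.1]
width: 41.2
```

```bash
echo '{"increments": [[0, 0, 1, 0, 0, 0, 35], [0, 0, 2, 0, 0, 0, 35], [0, 0, 3, 0, 0, 0, 35], [0, 0, 3.5, 0, 0, 0, 35], [0, 0, 3.5, 0, 0, 0, 35]]}' > rows.txt && python3 shift.py rows.txt 28|grep -E 'tcp|cont|wid'; echo '{"increments": [[0, 0, 1, 0, 0, 0, 35], [0, 0, 1, 0, 0, 0, 35], [0, 0, 1, 0, 0, 0, 35]]}' > rows.txt && python3 shift.py rows.txt 28|grep -E 'tcp|cont|wid'
```

```text
tcp_pos: [595.2, -26.8, 24.3]
contact_force: [-3.6, 0.3, 5.2]
width: 41.2
tcp_pos: [595.2, -26.8, 24.2]
contact_force: [-6.1, 1.2, 9.7]
width: 41.6
```

The lip stands on the ledge at reported 24.2, exactly as predicted. Release, then press lightly on the top as a check.

```bash
echo '{"increments": [[0, 0, 0, 0, 0, 0, 50], [0, 0, 0, 0, 0, 0, 60], [0, 0, 0, 0, 0, 0, 75], [0, 0, 0, 0, 0, 0, 95], [0, 0, 0, 0, 0, 0, 95], [0, 0, 0, 0, 0, 0, 95], [0, 0, 0, 0, 0, 0, 95], [0, 0, -25, 0, 0, 0, 95], [0, 0, -60, 0, 0, 0, 95], [0, 0, -75, 0, 0, 0, 95], [0, 0, -75, 0, 0, 0, 4], [0, 0, -75, 0, 0, 0, 4], [0, 0, -75, 0, 0, 0, 4], [0, 0, -75, 0, 0, 0, 4], [0, 0, -75, 0, 0, 0, 4], [0, 0, -75, 0, 0, 0, 4], [0, 0, -75, 0, 0, 0, 4], [0, 0, -75, 0, 0, 0, 4]]}' > rows.txt && python3 shift.py rows.txt 10 |grep -E 'tcp|cont|wid'; echo '{"increments": [[0, 0, 10, 0, 0, 0, 4], [0, 0, 20, 0, 0, 0, 4], [0, 0, 26, 0, 0, 0, 4], [0, 0, 30, 0, 0, 0, 4], [0, 0, 31, 0, 0, 0, 4], [0, 0, 31, 0, 0, 0, 4], [0, 0, 31, 0, 0, 0, 4]]}' > rows.txt && python3 shift.py rows.txt |grep -E 'tcp|cont|wid'
```

```text
tcp_pos: [595.0, -26.8, 97.3]
contact_force: [-0.3, 0.2, 0.4]
width: 36.5
tcp_pos: [595.3, -26.8, 66.7]
contact_force: [0.0, -1.2, -0.3]
width: 3.7
```

```bash
echo '{"increments": [[0, 0, 1, 0, 0, 0, 4], [0, 0, 2, 0, 0, 0, 4], [0, 0, 3, 0, 0, 0, 4], [0, 0, 4, 0, 0, 0, 4], [0, 0, 4, 0, 0, 0, 4], [0, 0, 4, 0, 0, 0, 4]]}' > rows.txt && python3 shift.py rows.txt |grep -E 'tcp|cont|wid'; echo '{"increments": [[0, 0, 1, 0, 0, 0, 4], [0, 0, 2, 0, 0, 0, 4], [0, 0, 2.5, 0, 0, 0, 4], [0, 0, 2.5, 0, 0, 0, 4], [0, 0, 2.5, 0, 0, 0, 4]]}' > rows.txt && python3 shift.py rows.txt |grep -E 'tcp|cont|wid'
```

```text
tcp_pos: [595.1, -26.7, 62.9]
contact_force: [-2.8, 0.1, 3.9]
width: 4.1
tcp_pos: [595.3, -26.8, 62.9]
contact_force: [-7.4, 0.5, 15.1]
width: 4.1
```

The top is back at 62.9, the same as when first fitted, and it doesn't sink under 15 N. Rise and take a final look.

```bash
echo '{"increments": [[0, 0, -20, 0, 0, 0, 4], [0, 0, -60, 0, 0, 0, 4], [-15, -30, -110, 0, 0, 0, 60], [-30, -60, -160, 0, 0, 0, 60], [-45, -100, -200, 0, 0, 0, 60], [-60, -140, -230, 0, 0, 0, 60], [-60, -180, -230, 0, 0, 0, 60], [-60, -180, -230, 0, 0, 0, 60], [-60, -180, -230, 0, 0, 0, 60], [-60, -180, -230, 0, 0, 0, 60], [-60, -180, -230, 0, 0, 0, 60]]}' > rows.txt && python3 shift.py rows.txt |grep -E 'tcp|cont'
python3 - <<'E'
from h import *
sc,ks=snap("scene","scene12");sd,kd=snap("side","side12")
C=np.array([595.1,-29.5,0]);cs=[]
for q,kk in((sc,ks),(sd,kd)):
    u,v=proj(kk,C+[0,0,80]).astype(int);cs.append(cv2.resize(q[v-70:v+80,u-65:u+65],(400,461),interpolation=cv2.INTER_CUBIC))
cv2.imwrite("pics/fin2.png",np.hstack(cs)[:,:,::-1])
for n in("scene","side"):
    a,b=cv2.imread(f"pics/{n}0.png").astype(int),cv2.imread(f"pics/{n}12.png").astype(int);k=cam(n)
    # bystanders and cover: mean change around known places
    for nm,X in(("plate",(708,-343,10)),("scraper",(779,0,4)),("press",(668,419,60)),("tab",(595,-29,90)),("cover+",(576,100,98)),("cover-",(614,-160,98))):
        u,v=proj(k,X).astype(int);print(n,nm,np.abs(a-b)[v-12:v+12,u-12:u+12].mean().round(1))
E
```

```text
tcp_pos: [425.3, -110.6, 288.6]
contact_force: [1.1, 0.1, -0.2]
scene plate 5.1
scene scraper 5.2
scene press 3.3
scene tab 5.5
scene cover+ 4.9
scene cover- 5.4
side plate 2.7
side scraper 2.8
side press 2.9
side tab 4.2
side cover+ 3.3
side cover- 5.1
```

View pics/fin2.png

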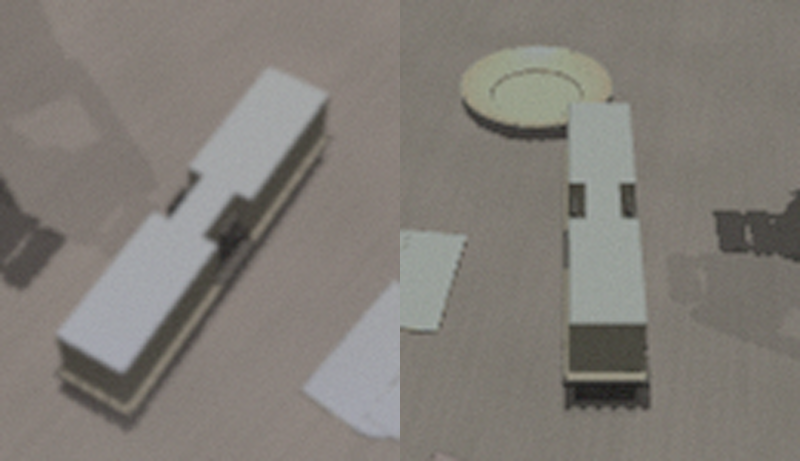

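The final picture shows the cover level and fully down along its whole lip, with the tabs out in the waist. The plate and scraper match the first pictures. Handing in.

```bash
python3 -c "
from cell import r
print(r.close_job())"
```

```text
the job is handed in; nothing more can be done
None
```

The caddy is packed and handed in: three tall jars in the deep well, two short jars on the raised tier, and the cover back on, fully down with its tabs released; the plate, scraper and press were not touched.

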